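# Hold a glued meal box in the bench clamp

### The arm

A 7-joint arm with a two-finger parallel gripper is mounted at the origin on the work surface. World frame = base frame: x ahead of the robot, y to its left, z up, the work surface at z = 0. Lengths are in mm, angles in rad, forces in N, time in s.
With the tool pointing down it reaches from about 400 to 875 mm from the base axis. Payload 4.4 kg.
Tool frame: the origin (TCP) lies midway between the tips of the shut fingers; the grasp point (between the pads) lies 19 mm behind it; x points along the fingers, z is the direction in which the jaws open and shut, and the axes are right-handed (so a half turn about x gives the same grasp; the last joint's range is limited). The gripper opens to 85 mm and grips with 20 to 120 N. Pads are 22 mm wide; open, the fingers measure 114 mm over their backs; the gripper's body (76 mm by 85 mm) begins 54 mm behind the grasp point. The pads swing forward as they close: fully open they stand 13 mm farther back than shut.
Start: joints at [1.125, 0.628, 0.038, 1.517, -0.027, 0.996, -0.02], TCP at [241.006, -603.684, 231.313] pointing down, gripper open.
Joint ranges: [-3.06, 3.06], [-0.37, 2.12], [-1.25, 1.32], [0.18, 2.47], [-1.1, 4.24], [0.23, 1.98], [-2.94, 2.94]. Speed limits (rad/s): [2.57, 2.57, 3.14, 3.14, 3.14, 3.14, 3.14].

### API

Orientations are given as [roll, pitch, yaw] about the fixed x, y, z axes, in that order (R = Rz(yaw) Ry(pitch) Rx(roll)).
In Python, from cell import ctrl gives the robot as it stands. The module is installed in compiled form; this text tells all that it offers.
- The arm moves only by the tool servo_tool, never from a script. Its argument "rows" is a list of rows, each an object of numbers: "dx", "dy", "dz": the shift along the tool's x, y, z in units of 750 mm (1.0 is 750 mm); "wx", "wy", "wz": the turn, a rotation vector about the tool's x, y, z in units of 6 degrees (1.0 is 6 degrees); "fingers": the closure, from 0 (fully open) to 1 (shut). In form: [{"dx": .., "dy": .., "dz": .., "wx": .., "wy": .., "wz": .., "fingers": ..}, ...]. A call has 1 to 5 rows; each row shifts and turns the commanded pose from where the row before left it, along the tool's axes as they then stand; what a row does not reach is not made up. A row lasts 1/8 s, in which the tool goes at most 62.5 mm and 10.7 degrees, less where a joint would pass 70% of its speed; a pose out of reach is approached as far as the arm can. A call with a number of a shift or a turn outside -1 to 1 is refused whole. A call with a gripper value outside its range is refused whole. The fingers move at their own pace and stop on an object; the grip force is fixed at half the most. Time passes only in rows, so rows that do not move let the fingers close. It gives the time, the measured TCP pose, the force and the opening at its end, in the units of the state.
- ctrl.read_state(): the state, without advancing time (a new reading comes with each control period).
- ctrl.get_image(name): name is "scene" or "side" or "wrist"; returns the picture (384x512x3 uint8, red, green, blue); there is no depth.
- ctrl.camera_info(name): a dict with "fovy" (degrees; the focal length in pixels is half the picture's height over the tangent of half this angle, whatever the lens; pixels are square), "cx", "cy" (the principal point, pixels), "R" (3x3) and "t" (3): a world point X has camera coordinates R X + t. Camera axes: x right, y down, z forward; pixel columns grow to the right and rows downward; lengths in mm; the calibration is good to about 2 mm. A picture is of the moment at which its call begins: read the wrist's pose just before it. camera_info takes no time and is no camera call; for the wrist camera it gives the pose at the moment of the call.
- ctrl.finish_job(): hands the job in, once; it reports no verdict.
Trained networks look in the newest picture that a camera, given by its name, has taken for a name from the list of things; names that differ only in an ending like _2 or _b are one class to them, and where a whole thing is asked for, a point or a joint stands for the part that bears it (a point fixed in the world has none). Each returns a list of dicts, best first, with "conf" (0 to 1); they miss things now and then, are a little off and sometimes report something else, mostly with a low value. They report only what shows in the picture. A call takes as long as a camera call. They do not tell look-alikes from the thing itself.
- ctrl.search_frame(label, camera): "extent" ([centre column, centre row, width, height] in pixels, round what is visible of it).
- ctrl.silhouettes(label, camera): "region" (384x512 bool, what is visible of it) and "extent" ([centre column, centre row, width, height] in pixels, round what is visible of it).
- ctrl.mark_of(label, camera): "point" ([column, row] in pixels: a listed point, or the origin of a listed thing).
The state is a dict: "clock": time; "qpos": joint angles; "qd": joint speeds; "tau": joint torques, N m; "eef_pos": TCP position; "tool_rot": TCP orientation; "force": force on the tool from outside, world axes, zero at the start; "torque": the same for the moment, N m; "width": finger opening in mm.
Only numpy, scipy, OpenCV 4.12 (cv2) and the standard library are available. Lean on these libraries where they do the work, as an engineer would, in place of code of your own. Each camera call takes 0.05 s, during which the arm holds its last target.

### The job

Stand the paper meal box flat on the clamp bed, lengthways between the sprung pressure plate and the end stop, and let go of it. Then pump the clamp's trigger, in strokes towards its handle and back, until the plate presses the box snugly against the stop with its springs about half squeezed; never squeeze them near their limit, that crushes the box. The program finishes while still holding the trigger at that squeeze; move the jaw by the trigger only, and leave the other things on the table where they are.

Things in the scene. Friction and masses are not known exactly. Their poses are not given: they have to be found in the camera images.
- meal_box: Brown paperboard meal box with flat white lid with a grey panel, rectangular, loose: 60 (own x) x 100 (own y, its length) x 50 high (own z), 0.15 to 0.31 kg. Origin at the centre of its underside. Starts upright on the table beyond the clamp; grasp it across the 60 mm width.
- clamp: Caulk-style ratchet bench clamp, fixed. Origin on the table under the middle of its steel bed; z up, y along the bed from handle (-y) to end stop (+y). Bed 100 (x) x 410 (y) x 12 thick; the box stands on it, 12 mm above the origin. Grey housing 54 wide, y -138 to -58, 58 high above the table. Black handle (26 x 18) at y -178, up to 130 mm high.
- end_stop: Fixed upright dark steel plate at the +y end of the clamp, 80 (x) x 16 thick, top 74 mm above the table. Origin at the foot of its working face (clamp y +160, at the bed's top); the face looks to clamp -y.
- pressure_plate: Aluminium plate of the moving jaw, 70 (x) x 8 thick, top 70 mm above the table, that presses the box; its axes are parallel to the clamp's, its face looks to clamp +y. Origin at the foot of its face, at the bed's top: at clamp y = jaw value - plate value.
- carriage: Dark steel block of the moving jaw, 60 (x) x 24 (y), top 67 mm above the table, behind the pressure plate. Not to be pushed by the robot. Origin 12 mm above the table, 34 mm on the +y side of the block's centre (where the uncompressed plate's face is).
- trigger_blade: Upright steel trigger blade, 20 (x) x 12 (y), sticking up through the housing, 90 mm long. Origin on its pivot, at clamp y -100, 45 mm above the table; own z runs along the blade to its tip (135 mm above the table at rest).
- trigger_grip (a point): Point on the trigger blade 75 mm from the pivot, 15 mm below the tip: take hold here, fingers on the two sides (across clamp x), or push on the blade's jaw-side face.
- trigger (a joint): Trigger angle, rad: 0 upright (rest) to 0.5, tip swung towards the handle (clamp -y). Each forward swing drives the jaw to +y by 40 mm per rad, after up to 5 mm of lost travel (full stroke: 15 to 20 mm). Returning, a pawl clicks back over 5 mm teeth and the jaw stays. A light spring (2 to 3 N at the grip point) returns it; a 13 N squeeze of the box needs about 12 N there.
- jaw (a joint): Travel of the moving jaw towards the end stop, m, 0 (retracted) to 0.08; starts 0.005 to 0.035. With the box against the stop the plate touches it at 0.060. 4 N of friction holds the jaw; with the trigger let go, compressed plate springs push it back until they press with only 4 N, so the squeeze lasts only while the trigger is held.
- plate (a joint): Compression of the pressure plate's springs in m, 0 (free; a 12 mm gap is seen between plate and carriage) to 0.012 (bottomed, gap closed). 2.2 N per mm: 0.006 is 13 N, the wanted squeeze.
- soup_tub: Round lidded soup tub, 86 diameter x 70 high, loose bystander. Origin at the centre of its underside.
- drink_can0: Drink can, 66 diameter x 116 high, bystander. Origin at the centre of its underside.
- drink_can1: Second drink can of the same size, bystander. Origin at the centre of its underside.
- card_reader: Flat black card reader, 75 x 150 x 24, bystander. Origin at the centre of its underside.
- marker: Marker pen lying down, 110 long, 14 thick, bystander. Origin at the centre of its underside.
- glue_bottle: Glue bottle, 48 diameter x 120 high, bystander. Origin at the centre of its underside.
- stapler: Black stapler, 36 x 130 x 46 high, bystander. Origin at the centre of its underside.
There are look-alikes about, which are no part of the job. What is shaped like the meal_box but green is not meant.

How it is judged:
By the outcome, as a careful person would: the job done as asked, in the order asked, and still so for the second after the job is handed in, while the arm keeps its last pose, push and grip.
It also fails if it takes over 67 s, if anything falls off the work surface, if the arm or the gripper's body presses on something with over 40 N, if the wrist force passes 120 N, or if a joint passes its speed limit or range.

## Working session

There is one attempt and no reset: what is moved stays moved. The work goes in short steps, Python scripts to look and compute and a tool call to move; the robot and the scene stay as the last step left them, time stands still between calls to the robot, and variables do not carry over. Pictures are saved under pics/ and viewed, and the job is handed in when it is done.

Besides the shell and the picture viewer there is one more tool, called after "Request:" as a command line: name --argument value ..., lists and objects as JSON in quotes. servo_tool: Moves the arm, as the interface text tells. Its arguments: {"type":"object","properties":{"rows":{"type":"array"}},"required":["rows"]}

```bash
mkdir -p pics; ls
python3 - <<'E'
from cell import ctrl
import cv2
print(ctrl.read_state())
for n in ["scene","side","wrist"]:
    im=ctrl.get_image(n); cv2.imwrite(f"pics/{n}0.png",im[:,:,::-1])
    i=ctrl.camera_info(n); print(n,i)
E
```

```text
pics
{'clock': 0.0, 'qpos': array([ 1.12520415,  0.6293303 ,  0.03843702,  1.51839445, -0.0270087 ,
        0.99627112, -0.0200098 ]), 'qd': array([-4.70710413e-04, -1.34838270e-03, -5.17495054e-05, -4.50305846e-04,
        1.49853729e-03,  8.55119574e-06, -3.07502849e-04]), 'tau': array([-4.83693111e-04, -5.63405764e+01,  1.22578505e+00, -1.93444723e+01,
        1.10277216e-02,  1.04501290e-02,  1.09567156e-05]), 'eef_pos': array([ 240.77118445, -603.08528943,  230.39078292]), 'tool_rot': array([-3.13400253,  1.56891088,  1.95816748]), 'force': array([0.56016311, 0.00631103, 0.0984328 ]), 'torque': array([ 0.02685518, -0.01870372,  0.05191279]), 'width': 85.31252987605629}
scene {'fovy': 48.7467975284718, 'cx': 258.2516892296216, 'cy': 196.62576006711606, 'R': array([[-0.78583205,  0.61831607,  0.01237839],
       [ 0.49801579,  0.64455326, -0.58011323],
       [-0.36667186, -0.44970694, -0.81444178]]), 't': array([ 459.1857073 , -226.87522817, 1458.2786823 ])}
side {'fovy': 57.58088899031682, 'cx': 247.29936596482167, 'cy': 196.021987857753, 'R': array([[-0.95325183, -0.30211061, -0.00633431],
       [-0.17620207,  0.57275697, -0.80056373],
       [ 0.24548682, -0.76202272, -0.59921415]]), 't': array([518.2482604 , 194.15364414, 908.90705655])}
wrist {'fovy': 64.69510977951168, 'cx': 261.41432855029984, 'cy': 186.50368835592545, 'R': array([[ 0.37156448, -0.92840572, -0.00163006],
       [-0.87656175, -0.35139303,  0.32888057],
       [-0.30590739, -0.12077149, -0.94437012]]), 't': array([-650.19551746,  -43.05765154,  382.01000797])}
```

View pics/scene0.png

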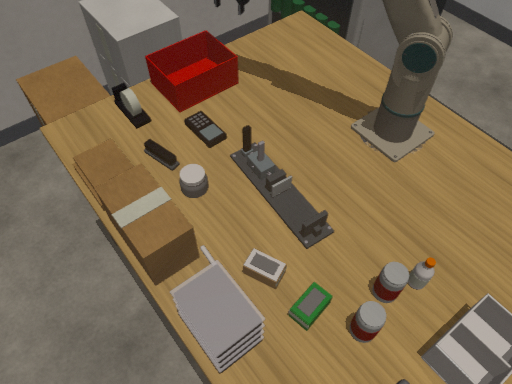

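View pics/side0.png

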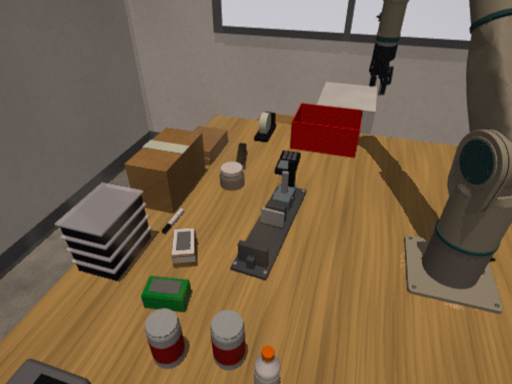

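View pics/wrist0.png

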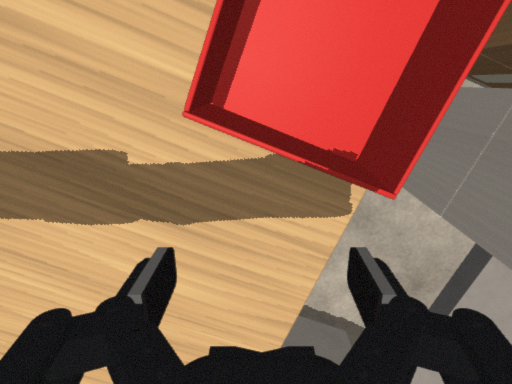

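Candidates: the box with the white lid and grey panel, at scene (265,267) / side (184,246), and the green look-alike, at scene (311,305) / side (166,293). The white-lidded one fits the description. I'll confirm it in a crop and triangulate.

```bash
cat > h.py <<'E'
import numpy as np, cv2
from cell import ctrl
from scipy.spatial.transform import Rotation as Ro
def K(i):
    f=192/np.tan(np.radians(i['fovy']/2)); return np.array([[f,0,i['cx']],[0,f,i['cy']],[0,0,1.]])
def ray(i,p):
    d=np.linalg.solve(K(i),np.array([p[0],p[1],1.])); R=np.array(i['R']); return -R.T@i['t'], R.T@d
def atz(i,p,z):
    o,d=ray(i,p); return o+d*(z-o[2])/d[2]
def proj(i,X):
    c=K(i)@(np.array(i['R'])@np.array(X,float)+i['t']); return c[:2]/c[2]
def tri(obs):
    A=np.zeros((3,3));b=np.zeros(3)
    for i,p in obs:
        o,d=ray(i,p); d=d/np.linalg.norm(d); P=np.eye(3)-np.outer(d,d); A+=P;b+=P@o
    X=np.linalg.solve(A,b); return X,[np.linalg.norm(proj(i,X)-p) for i,p in obs]
def snap(n,fn,box=None,s=1):
    i=ctrl.camera_info(n); im=ctrl.get_image(n)[:,:,::-1]
    cv2.imwrite(f"pics/{fn}_full.png",im)
    if box:
        x0,y0,x1,y1=box; im=cv2.resize(im[y0:y1,x0:x1],None,fx=s,fy=s,interpolation=cv2.INTER_CUBIC)
    cv2.imwrite(f"pics/{fn}.png",im); return i
E
python3 - <<'E'
from h import *
S=ctrl.camera_info('scene');D=ctrl.camera_info('side')
np.set_printoptions(precision=1,suppress=True)
for l in ['meal_box','clamp','end_stop','pressure_plate','trigger_grip','trigger_blade','carriage']:
    a=ctrl.mark_of(l,'scene');b=ctrl.mark_of(l,'side')
    for k in a[:2]: print(l,'scene',k)
    for k in b[:2]: print(l,'side',k)
    for x in a[:2]:
        for y in b[:2]:
            X,e=tri([(S,x['point']),(D,y['point'])]); print('   ',X,e)
a=cv2.imread('pics/scene0.png');b=cv2.imread('pics/side0.png')
c=cv2.resize(a[110:290,200:380],None,fx=3,fy=3,interpolation=2)
cv2.imwrite('pics/c1.png',c)
c=cv2.resize(b[140:340,130:330],None,fx=3,fy=3,interpolation=2)
cv2.imwrite('pics/c2.png',c)
E
```

```text
meal_box scene {'point': [308.8, 312.7], 'conf': 0.69}
meal_box scene {'point': [266.3, 275.3], 'conf': 0.66}
meal_box side {'point': [168.5, 296.2], 'conf': 0.95}
meal_box side {'point': [184.8, 255.0], 'conf': 0.65}
    [654.9 296.3   1.6] [np.float64(2.970549056377989), np.float64(3.214783639350909)]
    [651.2 276.2  83.8] [np.float64(22.500191947539115), np.float64(23.382720031125526)]
    [681.1 185.  -68. ] [np.float64(19.350947629128523), np.float64(20.20888087889958)]
    [677.2 152.7  -1.9] [np.float64(0.8715339533984273), np.float64(0.8659331859977134)]
clamp scene {'point': [279.4, 192.4], 'conf': 0.77}
clamp side {'point': [275.9, 226.5], 'conf': 0.69}
    [467.8 -41.9  -8.6] [np.float64(0.9014760598207818), np.float64(0.9195877407768451)]
end_stop scene {'point': [314.2, 226.1], 'conf': 0.92}
end_stop side {'point': [254.7, 260.0], 'conf': 0.55}
    [482.1 127.9  18.5] [np.float64(0.27784707143803655), np.float64(0.3027715574519906)]
pressure_plate scene {'point': [281.7, 188.8], 'conf': 0.66}
pressure_plate side {'point': [274.4, 226.4], 'conf': 0.54}
    [466.4 -33.8 
[... 282 characters left out ...]
t64(1.0014266009517876), np.float64(0.9756252632450644)]
    [487.2 -12.8 143.2] [np.float64(23.720726625650318), np.float64(24.1762572669073)]
trigger_blade scene {'point': [259.6, 160.6], 'conf': 0.56}
trigger_blade side {'point': [282.5, 194.1], 'conf': 0.53}
trigger_blade side {'point': [271.2, 226.2], 'conf': 0.2}
    [ 470.3 -139.2   48. ] [np.float64(0.3471948330381283), np.float64(0.33978869297901454)]
    [ 471.8 -126.2  -18.5] [np.float64(16.60969994686237), np.float64(16.369019340105687)]
carriage scene {'point': [282.9, 192.1], 'conf': 0.6}
carriage side {'point': [267.9, 223.4], 'conf': 0.8}
    [482.7 -11.1  30.6] [np.float64(0.6790289915383391), np.float64(0.6940808294387263)]
```

View pics/c1.png

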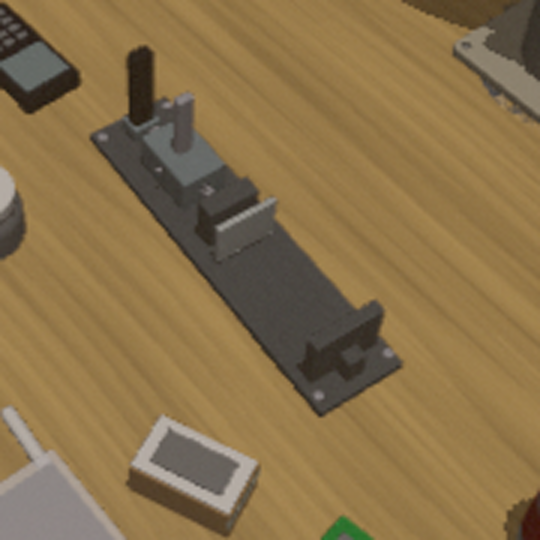

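View pics/c2.png

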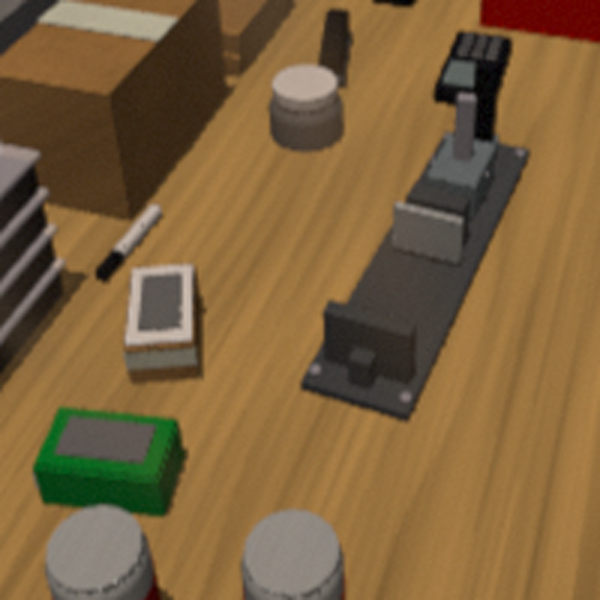

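Run:
```python
from h import *
np.set_printoptions(precision=1,suppress=True)
S=ctrl.camera_info('scene');D=ctrl.camera_info('side')
cs=[np.array(p)/3+[200,110] for p in [(165,417),(258,465),(230,515),(132,470)]]
print('scene lid');[print(atz(S,p,50)) for p in cs]
cd=[np.array(p)/3+[130,140] for p in [(132,268),(192,265),(197,345),(126,345)]]
print('side lid');[print(atz(D,p,50)) for p in cd]
# long sides: scene, pairs triangulated below
for a,b in [(0,0),(1,3),(2,2),(3,1)]: pass
print('clamp')
for p,z in [((95,134),12),((322,406),12),((400,360),12)]: print('S',atz(S,np.array(p)/3+[200,110],z))
for p,z in [((303,381),12),((408,412),12),((530,152),12)]: print('D',atz(D,np.array(p)/3+[130,140],z))
s=ctrl.read_state(); R=Ro.from_euler('xyz',s['tool_rot']).as_matrix(); print(R)
for l in ['soup_tub','marker','stapler','drink_can0']:
  r=ctrl.mark_of(l,'side'); print(l,[ (atz(D,q['point'],0),q['conf']) for q in r[:2]])
```

```text
scene lid
[670.9  95.   50. ]
[636.1 181.5  50. ]
[685.  202.5  50. ]
[725.2 118.3  50. ]
side lid
[720.5 113.9  50. ]
[669.2  93.7  50. ]
[622.8 185.   50. ]
[680.5 203.   50. ]
clamp
S [ 506.1 -238.7   12. ]
S [535.9 159.2  12. ]
S [443.7 167.8  12. ]
D [535.8 164.6  12. ]
D [440.1 170.6  12. ]
D [ 406.5 -228.6   12. ]
[[ 0.   0.9  0.4]
 [-0.   0.4 -0.9]
 [-1.   0.   0. ]]
soup_tub [(array([ 665.3, -205.7,    0. ]), 0.95)]
marker [(array([779.3,  40.6,   0. ]), 0.57), (array([462.9, 378.6,   0. ]), 0.45)]
stapler [(array([ 678. , -366.1,    0. ]), 0.74)]
drink_can0 [(array([460.5, 389.6,   0. ]), 0.88), (array([587.5, 411.1,   0. ]), 0.81)]
```

```bash
cat >> h.py <<'E'
def pose(s=None):
    s=s or ctrl.read_state(); return np.array(s['eef_pos']),Ro.from_euler('xyz',s['tool_rot']).as_matrix()
def down(yawz):
    "tool x down, tool z at world angle yawz"
    x=np.array([0,0,-1.]);z=np.array([np.cos(yawz),np.sin(yawz),0]); return np.column_stack([x,np.cross(z,x),z])
def plan(pt,Rt,n):
    "constant row repeated n times from measured pose to target (shift first, then turn, in tool axes)"
    from scipy.optimize import least_squares
    p,R=pose(); w=Ro.from_matrix(R.T@Rt).as_rotvec()/n; dR=Ro.from_rotvec(w).as_matrix()
    A=np.zeros((3,3));Q=R.copy()
    for k in range(n): A+=Q; Q=Q@dR
    d=np.linalg.solve(A,np.array(pt)-p)
    print('n',n,'d',np.round(d/750,4),'w',np.round(np.degrees(w)/6,3),'mm/row',round(np.linalg.norm(d),1))
E
python3 - <<'E'
from h import *
print(down(np.radians(-68)))
plan([678-60,149,260],down(np.radians(22)),16)
E
```

```text
[[ 0.          0.92718385  0.37460659]
 [ 0.          0.37460659 -0.92718385]
 [-1.          0.          0.        ]]
n 16 d [-0.0024  0.0779  0.0009] w [-0.94  0.    0.  ] mm/row 58.5
```

Run:
```python
from h import *
plan([678,149,260],down(np.radians(22)),16)
```

```text
n 16 d [-0.0024  0.0804  0.0059] w [-0.94  0.    0.  ] mm/row 60.5
```

Request:
servo_tool --rows '[{"dx": -0.0024,"dy": 0.08,"dz": 0.006,"wx": -0.94,"wy": 0,"wz": 0,"fingers": 0},{"dx": -0.0024,"dy": 0.08,"dz": 0.006,"wx": -0.94,"wy": 0,"wz": 0,"fingers": 0},{"dx": -0.0024,"dy": 0.08,"dz": 0.006,"wx": -0.94,"wy": 0,"wz": 0,"fingers": 0},{"dx": -0.0024,"dy": 0.08,"dz": 0.006,"wx": -0.94,"wy": 0,"wz": 0,"fingers": 0},{"dx": -0.0024,"dy": 0.08,"dz": 0.006,"wx": -0.94,"wy": 0,"wz": 0,"fingers": 0}]'

```text
clock: 1.68
eef_pos: [503.9, -459.5, 240.3]
tool_rot: [-0.106, 1.57, -0.802]
force: [1.3, -0.1, -0.1]
width: 85.4
```

Request:
servo_tool --rows '[{"dx": -0.0024,"dy": 0.08,"dz": 0.006,"wx": -0.94,"wy": 0,"wz": 0,"fingers": 0},{"dx": -0.0024,"dy": 0.08,"dz": 0.006,"wx": -0.94,"wy": 0,"wz": 0,"fingers": 0},{"dx": -0.0024,"dy": 0.08,"dz": 0.006,"wx": -0.94,"wy": 0,"wz": 0,"fingers": 0},{"dx": -0.0024,"dy": 0.08,"dz": 0.006,"wx": -0.94,"wy": 0,"wz": 0,"fingers": 0},{"dx": -0.0024,"dy": 0.08,"dz": 0.006,"wx": -0.94,"wy": 0,"wz": 0,"fingers": 0}]'

```text
clock: 2.3
eef_pos: [665.7, -209.0, 249.3]
tool_rot: [-0.268, 1.57, -0.471]
force: [0.4, -0.3, 0.4]
width: 85.1
```

Run:
```python
from h import *
i=snap('wrist','w1'); print(ctrl.read_state()['clock'],pose()[0],proj(i,[470,-40,12]),proj(i,[482,128,12]))
plan([678,149,260],down(np.radians(22)),7)
```

```text
2.35 [ 669.6118963  -195.73684078  249.75994114] [62.52492203 42.23404832] [   2.00307002 -149.34614161]
n 7 d [-0.0015  0.0664  0.0054] w [-0.781  0.007 -0.013] mm/row 49.9
```

View pics/w1.png

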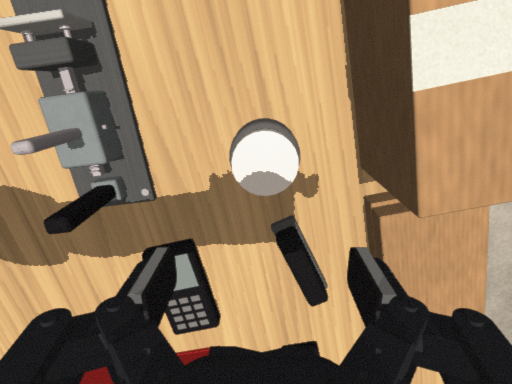

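The wrist view shows the clamp's handle end at (100,200), the soup tub at (265,158) and the stapler at (300,260), with clear air ahead. I'll carry on to above the meal box.

Request:
servo_tool --rows '[{"dx": -0.0015,"dy": 0.066,"dz": 0.0054,"wx": -0.78,"wy": 0,"wz": 0,"fingers": 0},{"dx": -0.0015,"dy": 0.066,"dz": 0.0054,"wx": -0.78,"wy": 0,"wz": 0,"fingers": 0},{"dx": -0.0015,"dy": 0.066,"dz": 0.0054,"wx": -0.78,"wy": 0,"wz": 0,"fingers": 0},{"dx": -0.0015,"dy": 0.066,"dz": 0.0054,"wx": -0.78,"wy": 0,"wz": 0,"fingers": 0},{"dx": -0.0015,"dy": 0.066,"dz": 0.0054,"wx": -0.78,"wy": 0,"wz": 0,"fingers": 0}]'

```text
clock: 2.98
eef_pos: [695.5, 35.3, 254.9]
tool_rot: [-0.463, 1.571, -0.259]
force: [1.5, -0.2, -0.3]
width: 85.4
```

Request:
servo_tool --rows '[{"dx": -0.0015,"dy": 0.066,"dz": 0.0054,"wx": -0.78,"wy": 0,"wz": 0,"fingers": 0},{"dx": -0.0015,"dy": 0.066,"dz": 0.0054,"wx": -0.78,"wy": 0,"wz": 0,"fingers": 0},{"fingers": 0}]'

```text
schema error: expected keys dx, dy, dz, wx, wy, wz, fingers
```

Run:
```python
from h import *
np.set_printoptions(precision=1,suppress=True)
i=snap('wrist','w2'); print(ctrl.read_state()['clock'],pose())
np.save('w2R.npy',i['R']);np.save('w2t.npy',i['t'])
s=ctrl.silhouettes('meal_box','wrist')
for q in s: print(q['conf'],q['extent'])
```

```text
3.025 (array([694.3,  46.6, 255.4]), array([[-0. , -0.2,  1. ],
       [ 0. ,  1. ,  0.2],
       [-1. ,  0. ,  0. ]]))
0.64 [264.1, 57.5, 78.1, 108.5]
0.3 [37.8, 275.8, 58.9, 45.3]
```

View pics/w2.png

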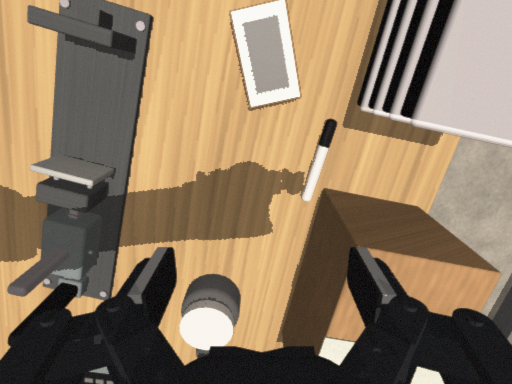

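The meal box's lid has corners at about (231,12), (284,0), (300,97) and (251,108), with the marker at (320,160) to its right. The clamp is at left with the stop at (80,30) and the plate at (72,170).

Run:
```python
from h import *
np.set_printoptions(precision=1,suppress=True)
i=ctrl.camera_info('wrist'); i['R']=np.load('w2R.npy');i['t']=np.load('w2t.npy')
L=np.array([atz(i,p,50) for p in [(231,12),(284,0),(300,97),(251,108)]]);print(L,L.mean(0))
print([np.linalg.norm(L[a]-L[b]) for a,b in [(0,1),(1,2),(2,3),(3,0)]])
print('bed',[atz(i,p,12) for p in [(154,17),(108,300),(61,-2)]])
print('bed screws',[atz(i,p,12) for p in [(141,25),(103,294)]])
S=ctrl.camera_info('scene');D=ctrl.camera_info('side')
plan([678,149,230],down(np.radians(22)),3)
im=cv2.imread('pics/w2.png');cv2.imwrite('pics/w2c.png',cv2.resize(im[0:310,0:310],None,fx=1.9,fy=1.9,interpolation=2))
```

```text
[[635.6 176.2  50. ]
 [685.8 197.4  50. ]
 [724.3 110.2  50. ]
 [673.6  87.6  50. ]] [679.8 142.9  50. ]
[np.float64(54.473693641517364), np.float64(95.38067165003663), np.float64(55.42348628140258), np.float64(96.39226381945063)]
bed [array([546.6, 160. ,  12. ]), array([ 511.5, -244.5,   12. ]), array([443.9, 157.8,  12. ])]
bed screws [array([532.8, 148.9,  12. ]), array([ 503.5, -234.7,   12. ])]
n 3 d [0. 0. 0.] w [-0.5  0.  -0. ] mm/row 36.5
```

View pics/w2c.png

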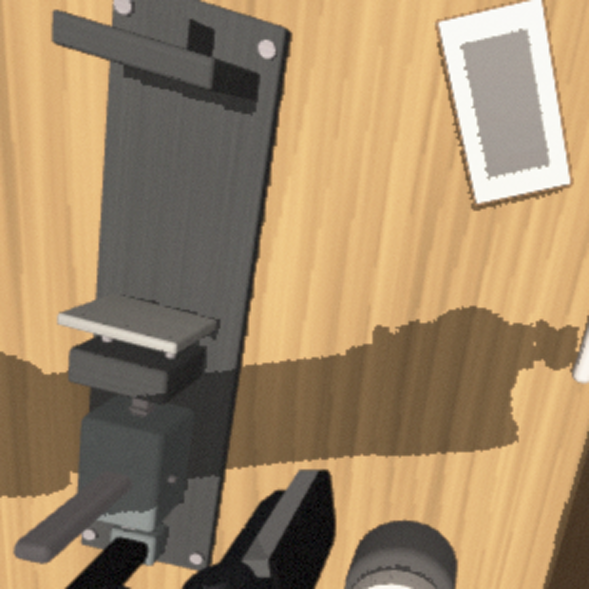

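Run:
```python
from h import *
plan([680,136,190],down(np.radians(23.5)),4)
```

```text
n 4 d [0.0219 0.0308 0.004 ] w [-0.471  0.005 -0.016] mm/row 28.5
```

Request:
servo_tool --rows '[{"dx": 0.022,"dy": 0.031,"dz": 0.004,"wx": -0.47,"wy": 0,"wz": 0,"fingers": 0},{"dx": 0.022,"dy": 0.031,"dz": 0.004,"wx": -0.47,"wy": 0,"wz": 0,"fingers": 0},{"dx": 0.022,"dy": 0.031,"dz": 0.004,"wx": -0.47,"wy": 0,"wz": 0,"fingers": 0},{"dx": 0.022,"dy": 0.031,"dz": 0.004,"wx": -0.47,"wy": 0,"wz": 0,"fingers": 0},{"dx": 0,"dy": 0,"dz": 0,"wx": 0,"wy": 0,"wz": 0,"fingers": 0}]'

```text
clock: 3.7
eef_pos: [679.6, 130.1, 186.9]
tool_rot: [2.442, 1.567, 2.845]
force: [-0.7, -0.4, 0.4]
width: 85.0
```

Run:
```python
from h import *
np.set_printoptions(precision=1,suppress=True)
i=snap('wrist','w3'); print(ctrl.read_state()['clock'],pose())
np.save('w3R.npy',i['R']);np.save('w3t.npy',i['t'])
s=ctrl.silhouettes('meal_box','wrist')
for q in s: print(q['conf'],q['extent'])
```

```text
3.75 (array([681. , 127.8, 188.1]), array([[-0. , -0.4,  0.9],
       [-0. ,  0.9,  0.4],
       [-1. ,  0. , -0. ]]))
0.95 [305.0, 20.2, 120.0, 39.1]
0.9 [266.3, 157.8, 63.6, 109.5]
```

View pics/w3.png

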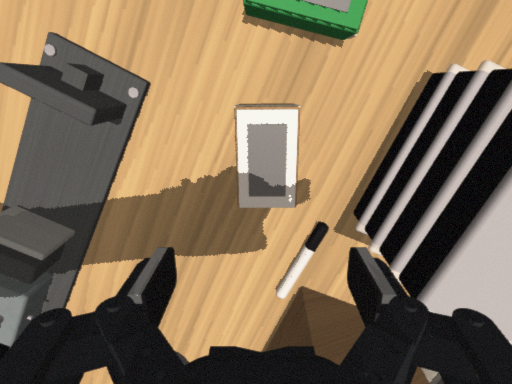

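Run:
```python
from h import *
np.set_printoptions(precision=1,suppress=True)
i=ctrl.camera_info('wrist');a=dict(i);b=dict(i)
a['R']=np.load('w2R.npy');a['t']=np.load('w2t.npy');b['R']=np.load('w3R.npy');b['t']=np.load('w3t.npy')
A=[(231,12),(284,0),(300,97),(251,108)];B=[(236.5,107),(298.5,107.5),(297,207),(239,207)]
L=[]
for p,q in zip(A,B):
    X,e=tri([(a,p),(b,q)]); L.append(atz(b,q,50)); print(X,np.round(e,1),L[-1])
print(np.mean(L,0))
im=cv2.imread('pics/w3.png');cv2.imwrite('pics/w3c.png',cv2.resize(im[80:240,200:340],None,fx=3.7,fy=3.7,interpolation=2))
```

```text
[634.3 177.7  40.6] [0.1 0.1] [634.7 178.7  50. ]
[686.5 199.7  41.4] [0.6 0.7] [686.  200.2  50. ]
[725.9 110.6  46.7] [1.2 1.3] [726.2 112.3  50. ]
[673.4  87.1  44.7] [0.1 0.1] [672.8  89.3  50. ]
[679.9 145.1  50. ]
```

View pics/w3c.png

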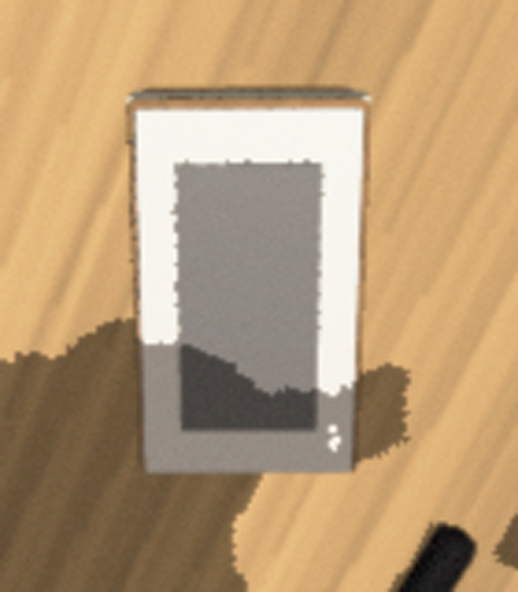

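The lid crop confirms the white lid with a grey panel on a brown box: centre (680,145), yaw 23.5°, top roughly 43–50 mm. Now I'll descend.

Run:
```python
from h import *
plan([680,145,17],down(np.radians(23.4)),5)
```

```text
n 5 d [0.0458 0.0048 0.0015] w [-0.019 -0.     0.002] mm/row 34.6
```

Request:
servo_tool --rows '[{"dx": 0.03,"dy": 0.012,"dz": 0.004,"wx": -0.1,"wy": 0,"wz": 0,"fingers": 0},{"dx": 0.045,"dy": 0.012,"dz": 0.004,"wx": 0,"wy": 0,"wz": 0,"fingers": 0},{"dx": 0.055,"dy": 0,"dz": 0,"wx": 0,"wy": 0,"wz": 0,"fingers": 0},{"dx": 0.055,"dy": 0,"dz": 0,"wx": 0,"wy": 0,"wz": 0,"fingers": 0},{"dx": 0.03,"dy": 0,"dz": 0,"wx": 0,"wy": 0,"wz": 0,"fingers": 0}]'

```text
clock: 4.42
eef_pos: [680.2, 143.4, 26.2]
tool_rot: [-2.427, 1.569, -2.02]
force: [-0.0, -0.5, 0.1]
width: 85.1
```

Request:
servo_tool --rows '[{"dx": 0,"dy": 0,"dz": 0,"wx": 0,"wy": 0,"wz": 0,"fingers": 0},{"dx": 0,"dy": 0,"dz": 0,"wx": 0,"wy": 0,"wz": 0,"fingers": 0}]'

```text
clock: 4.68
eef_pos: [681.7, 145.7, 29.6]
tool_rot: [-0.178, 1.568, 0.23]
force: [0.9, 0.2, 1.6]
width: 85.1
```

Run:
```python
from h import *
i=snap('wrist','w4')
plan([680,145,17],down(np.radians(23.4)),1)
```

```text
n 1 d [ 0.0171 -0.0001 -0.0028] w [0.002 0.035 0.006] mm/row 13.0
```

View pics/w4.png

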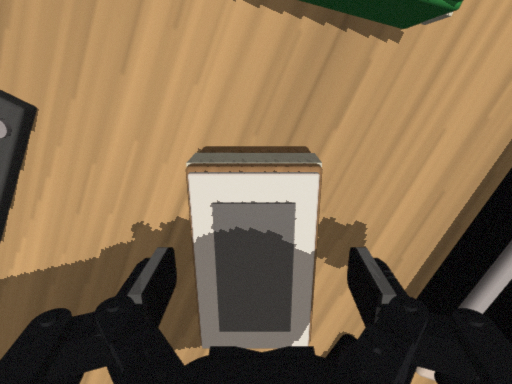

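The fingers straddle the box evenly: pads at columns 165 and 360, box from 190 to 320. I'll go 12 mm lower, nudge across, then close.

Request:
servo_tool --rows '[{"dx": 0.016,"dy": 0,"dz": -0.0035,"wx": 0,"wy": 0,"wz": 0,"fingers": 0},{"dx": 0,"dy": 0,"dz": 0,"wx": 0,"wy": 0,"wz": 0,"fingers": 0},{"dx": 0,"dy": 0,"dz": 0,"wx": 0,"wy": 0,"wz": 0,"fingers": 0.5},{"dx": 0,"dy": 0,"dz": 0,"wx": 0,"wy": 0,"wz": 0,"fingers": 0.5},{"dx": 0,"dy": 0,"dz": 0,"wx": 0,"wy": 0,"wz": 0,"fingers": 0.6}]'

```text
clock: 5.35
eef_pos: [678.2, 144.8, 16.3]
tool_rot: [-0.106, 1.57, 0.303]
force: [0.3, 0.2, 1.7]
width: 59.0
```

Request:
servo_tool --rows '[{"dx": 0,"dy": 0,"dz": 0,"wx": 0,"wy": 0,"wz": 0,"fingers": 0.6},{"dx": 0,"dy": 0,"dz": 0,"wx": 0,"wy": 0,"wz": 0,"fingers": 0.6},{"dx": 0,"dy": 0,"dz": 0,"wx": 0,"wy": 0,"wz": 0,"fingers": 0.6}]'

```text
clock: 5.72
eef_pos: [678.2, 144.8, 16.2]
tool_rot: [-0.048, 1.57, 0.361]
force: [-0.4, 0.7, 5.0]
width: 58.9
```

Gripped at 58.9 mm. Lifting.

Request:
servo_tool --rows '[{"dx": -0.02,"dy": 0,"dz": 0,"wx": 0,"wy": 0,"wz": 0,"fingers": 0.6},{"dx": -0.05,"dy": 0,"dz": 0,"wx": 0,"wy": 0,"wz": 0,"fingers": 0.6},{"dx": -0.06,"dy": 0,"dz": 0,"wx": 0,"wy": 0,"wz": 0,"fingers": 0.6},{"dx": -0.06,"dy": 0,"dz": 0,"wx": 0,"wy": 0,"wz": 0,"fingers": 0.6},{"dx": -0.04,"dy": 0,"dz": 0,"wx": 0,"wy": 0,"wz": 0,"fingers": 0.6}]'

```text
clock: 6.35
eef_pos: [677.9, 144.5, 190.6]
tool_rot: [-0.205, 1.569, 0.204]
force: [0.4, 0.4, -3.1]
width: 58.9
```

Run:
```python
from h import *
print(ctrl.read_state()['width'],pose()[0])
c=[480+0.076*107,107,230]
plan([488-100,60,210],down(np.radians(-4.4)),6)
plan([488,70,210],down(np.radians(-4.4)),6)
```

```text
58.927966774046155 [677.85607654 144.5165538  190.63595591]
n 6 d [-0.0044 -0.0052 -0.0675] w [ 0.773  0.002 -0.   ] mm/row 50.9
n 6 d [-0.0043 -0.0076 -0.0451] w [ 0.773  0.002 -0.   ] mm/row 34.5
```

Run:
```python
from h import *
plan([600,60,200],down(np.radians(-4.4)),5)
```

```text
n 5 d [-0.0025 -0.0178 -0.0253] w [ 0.928  0.003 -0.   ] mm/row 23.3
```

Request:
servo_tool --rows '[{"dx": -0.003,"dy": -0.018,"dz": -0.025,"wx": 0.93,"wy": 0,"wz": 0,"fingers": 0.6},{"dx": -0.003,"dy": -0.018,"dz": -0.025,"wx": 0.93,"wy": 0,"wz": 0,"fingers": 0.6},{"dx": -0.003,"dy": -0.018,"dz": -0.025,"wx": 0.93,"wy": 0,"wz": 0,"fingers": 0.6},{"dx": -0.003,"dy": -0.018,"dz": -0.025,"wx": 0.93,"wy": 0,"wz": 0,"fingers": 0.6},{"dx": -0.003,"dy": -0.018,"dz": -0.025,"wx": 0.93,"wy": 0,"wz": 0,"fingers": 0.6}]'

```text
clock: 6.98
eef_pos: [600.0, 58.5, 199.4]
tool_rot: [-2.787, 1.57, -2.868]
force: [-0.0, -0.4, -3.7]
width: 59.0
```

Request:
servo_tool --rows '[{"dx": 0,"dy": 0,"dz": 0,"wx": 0,"wy": 0,"wz": 0,"fingers": 0.6},{"dx": 0,"dy": 0,"dz": 0,"wx": 0,"wy": 0,"wz": 0,"fingers": 0.6}]'

```text
clock: 7.22
eef_pos: [601.6, 60.2, 199.6]
tool_rot: [0.9, 1.57, 0.823]
force: [0.7, 0.7, -3.0]
width: 58.8
```

Run:
```python
from h import *
import pickle
d={}
for n in ['wrist','scene','side']:
    d[n]=snap(n,n+'5'); 
    i2=ctrl.camera_info(n); print(n,np.abs(i2['R']-d[n]['R']).max(),np.abs(i2['t']-d[n]['t']).max())
pickle.dump(d,open('c5.pkl','wb')); print(pose())
im=cv2.imread('pics/scene5.png');cv2.imwrite('pics/s5c.png',cv2.resize(im[120:250,220:345],None,fx=4.5,fy=4.5,interpolation=2))
im=cv2.imread('pics/side5.png');cv2.imwrite('pics/d5c.png',cv2.resize(im[150:280,220:320],None,fx=4.5,fy=4.5,interpolation=2))
```

```text
wrist 0.00018253212938582064 0.20417613103086296
scene 0.0 0.0
side 0.0 0.0
(array([601.65075277,  60.34620428, 199.28653268]), array([[ 1.74195105e-04,  7.63884830e-02,  9.97078116e-01],
       [ 7.00601318e-04,  9.97077877e-01, -7.63885871e-02],
       [-9.99999739e-01,  7.11860760e-04,  1.20168214e-04]]))
```

View pics/wrist5.png

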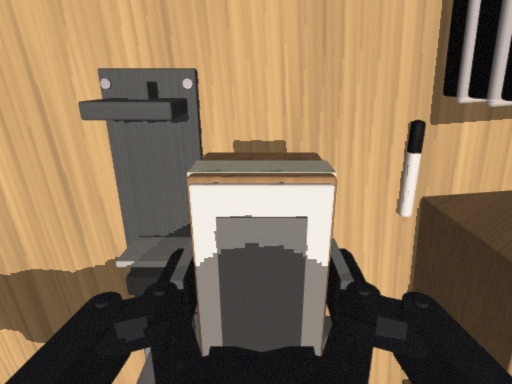

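View pics/s5c.png

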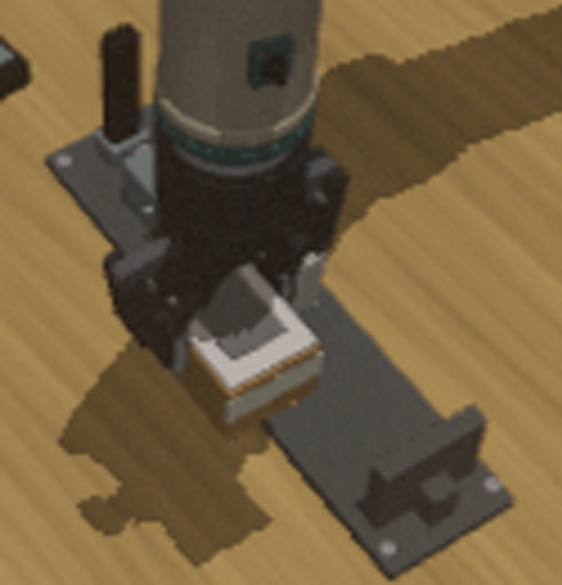

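View pics/d5c.png

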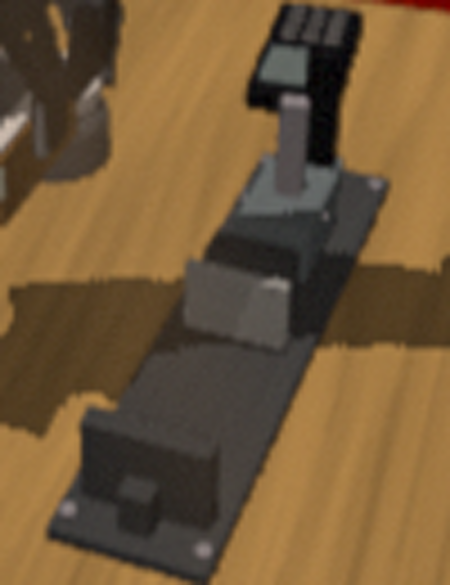

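Run:
```python
from h import *
import pickle
from scipy.optimize import least_squares
np.set_printoptions(precision=1,suppress=True)
d=pickle.load(open('c5.pkl','rb'));W=d['wrist'];S=d['scene'];D=d['side']
s=lambda p:np.array(p)/4.5+[220,120]
q=lambda p:np.array(p)/4.5+[220,150]
obs=[(W,(99,69),(-50,205,12)),(W,(197,69),(50,205,12)),
(S,s((513,500)),(-50,205,12)),(S,s((391,574)),(50,205,12)),(S,s((46,160)),(50,-205,12)),
(D,q((50,527)),(50,205,12)),(D,q((207,575)),(-50,205,12)),(D,q((388,185)),(-50,-205,12)),
(D,q((84,410)),(40,160,74)),(D,q((217,443)),(-40,160,74)),]
def X(v,c):
    a=v[2];return np.array([v[0]+np.cos(a)*c[0]-np.sin(a)*c[1],v[1]+np.sin(a)*c[0]+np.cos(a)*c[1],c[2]])
def X2(v,c): return X(v,c)
f=lambda v:np.concatenate([proj(i,X(v,c))-p for i,p,c in obs])
r=least_squares(f,[475,-40,-0.076],loss='soft_l1',x_scale=[1,1,.01]);v=r.x
print(v[:2],np.degrees(v[2]));print(f(v).reshape(-1,2))
for i,p,c in obs[:8]: print(atz(i,p,c[2]),X(v,c))
np.save('clamp.npy',v)
print('blade tip side',q((295,97)),proj(D,X(v,(0,-100,135))), proj(D,X(v,(0,-100,120))))
for z in (160,):
  for nm,c in [('stop top',(40,160,74)),('stop',(-40,160,74)),('stopb',(40,176,74)),('stopb',(-40,176,74))]: print(nm,proj(W,X(v,c)))
# jaw: plate top corners in side (face): (188,262),(290,287)
for p,x in [((188,262),35),((291,287),-35)]:
    P=atz(D,q(p),70); dx=P[:2]-v[:2]; a=v[2]; print('plate top',P,'clamp xy',dx@[np.cos(a),np.sin(a)],dx@[-np.sin(a),np.cos(a)])
for p in [(118,264),(190,265)]:
    P=atz(W,p,70); dx=P[:2]-v[:2]; print('plate wrist clamp xy',dx@[np.cos(a),np.sin(a)],dx@[-np.sin(a),np.cos(a)])
```

```text
[476.3 -38.8] -4.900583636082831
[[-1.3 -1.4]
 [-0.9 -0.4]
 [-0.3 -0.6]
 [-1.2 -0.2]
 [-0.8 -2.1]
 [-2.5 -1.7]
 [-1.4 -1.1]
 [ 0.2 -2.2]
 [-0.1 -3.1]
 [-0.6 -2.2]]
[445.  168.3  12. ] [444.  169.8  12. ]
[544.5 160.8  12. ] [543.7 161.2  12. ]
[444.8 171.7  12. ] [444.  169.8  12. ]
[541.5 163.7  12. ] [543.7 161.2  12. ]
[ 512.  -238.5   12. ] [ 508.6 -247.3   12. ]
[535.4 164.9  12. ] [543.7 161.2  12. ]
[439.7 172.   12. ] [444.  169.8  12. ]
[ 407.5 -225.7   12. ] [ 409.  -238.7   12. ]
blade tip side [285.6 171.6] [285.1 170.8] [284.8 175. ]
stop top [173.3 120.9]
stop [ 81.5 120. ]
stopb [171.7 101.9]
stopb [ 78.1 100.9]
plate top [506.8 -23.7  70. ] clamp xy 29.090733867075237 17.632174947040543
plate top [438.2 -18.6  70. ] clamp xy -39.74483593533031 16.81412596797482
plate wrist clamp xy -31.482592587290405 11.4704474981253
plate wrist clamp xy 43.721361577650214 11.018947534356554
```

Run:
```python
import cv2
im=cv2.imread('pics/wrist5.png');cv2.imwrite('pics/w5c.png',cv2.resize(im[50:300,60:220],None,fx=2.3,fy=2.3,interpolation=2))
```

```text
(no output)
```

View pics/w5c.png

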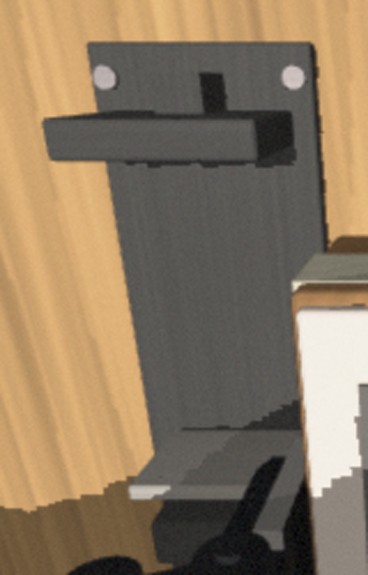

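Run:
```python
from h import *
import pickle
np.set_printoptions(precision=1,suppress=True)
d=pickle.load(open('c5.pkl','rb'));W=d['wrist']
p,R=pose()
for px in [(191,184),(333,184),(189,176),(335,176),(203,350),(323,350)]: print(px,R.T@(atz(W,px,233)-p))
im=cv2.imread('pics/wrist5.png');cv2.imwrite('pics/w5d.png',cv2.resize(im[140:384,170:350],None,fx=2.4,fy=2.4,interpolation=2))
```

```text
(191, 184) [-33.7  46.8 -25.9]
(333, 184) [-33.7  46.9  28.5]
(189, 176) [-33.7  50.  -26.4]
(335, 176) [-33.7  50.1  29. ]
(203, 350) [-33.7 -35.9 -26.4]
(323, 350) [-33.7 -35.8  30.2]
```

View pics/w5d.png

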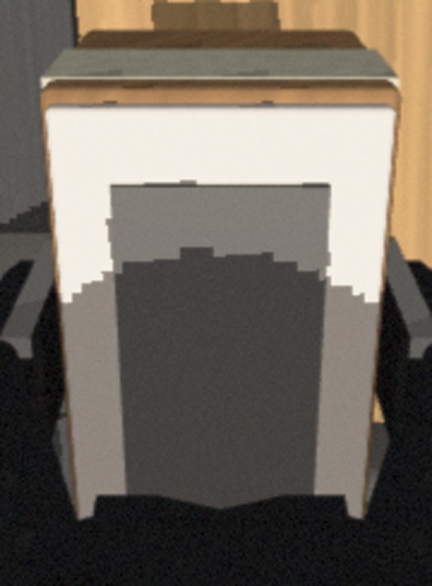

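Run:
```python
from h import *
import pickle
np.set_printoptions(precision=1,suppress=True)
d=pickle.load(open('c5.pkl','rb'));W=d['wrist']
print(atz(W,(81.7,119.6),74),atz(W,(170.4,118.7),74))
o=np.array([478.6,-39.4]);a=np.radians(-4.4)
print('pred stop',[o+np.array([np.cos(a)*x-np.sin(a)*160,np.sin(a)*x+np.cos(a)*160]) for x in (-40,40)])
plan([486.8,66.8,120],down(a),5)
```

```text
[450.4 124.4  74. ] [527.7 119.3  74. ]
pred stop [array([451. , 123.2]), array([530.8, 117.1])]
n 5 d [ 0. -0. -0.] w [ 0.  0. -0.] mm/row 27.9
```

Request:
servo_tool --rows '[{"dx": 0.01,"dy": -0.0006,"dz": -0.031,"wx": 0,"wy": 0,"wz": 0,"fingers": 0.6},{"dx": 0.01,"dy": -0.0006,"dz": -0.031,"wx": 0,"wy": 0,"wz": 0,"fingers": 0.6},{"dx": 0.02,"dy": -0.0006,"dz": -0.031,"wx": 0,"wy": 0,"wz": 0,"fingers": 0.6},{"dx": 0.03,"dy": -0.0006,"dz": -0.031,"wx": 0,"wy": 0,"wz": 0,"fingers": 0.6},{"dx": 0.035,"dy": -0.0006,"dz": -0.031,"wx": 0,"wy": 0,"wz": 0,"fingers": 0.6}]'

```text
clock: 8.0
eef_pos: [485.5, 67.0, 120.4]
tool_rot: [0.507, 1.569, 0.43]
force: [-1.1, 0.1, -3.9]
width: 59.1
```

Request:
servo_tool --rows '[{"dx": 0,"dy": 0,"dz": 0,"wx": 0,"wy": 0,"wz": 0,"fingers": 0.6},{"dx": 0,"dy": 0,"dz": 0,"wx": 0,"wy": 0,"wz": 0,"fingers": 0.6}]'

```text
clock: 8.25
eef_pos: [486.8, 67.0, 121.1]
tool_rot: [0.41, 1.569, 0.333]
force: [0.3, -0.1, -1.9]
width: 59.1
```

Run:
```python
from h import *
import pickle
d={}
for n in ['wrist','side']: d[n]=snap(n,n+'6')
pickle.dump(d,open('c6.pkl','wb'));print(pose()[0])
plan([486.3,67.2,45],down(np.radians(-4.4)),3)
im=cv2.imread('pics/side6.png');cv2.imwrite('pics/d6c.png',cv2.resize(im[150:280,200:320],None,fx=4.5,fy=4.5,interpolation=2))
```

```text
[487.02943469  66.69586625 121.40884609]
n 3 d [ 0.034   0.0002 -0.0004] w [-0.003  0.009 -0.003] mm/row 25.5
```

View pics/wrist6.png

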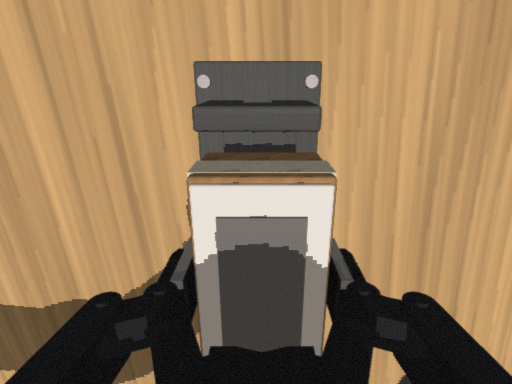

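View pics/d6c.png

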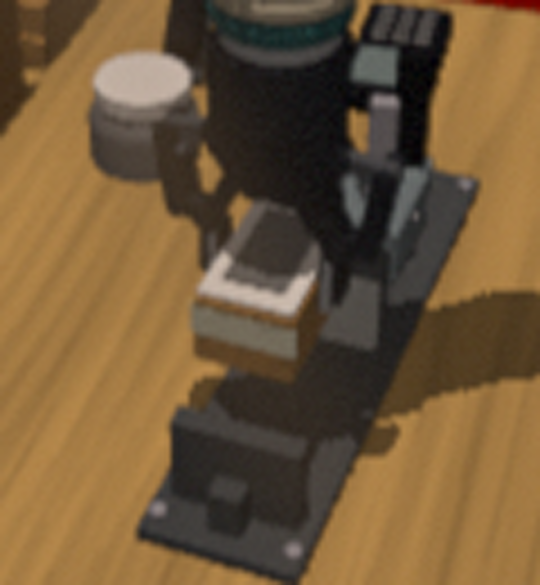

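Run:
```python
from h import *
import pickle
np.set_printoptions(precision=1,suppress=True)
W=pickle.load(open('c6.pkl','rb'))['wrist'];p,R=pose()
for px,z in [((193,130),74),((321,130),74),((194,62),12),((322,62),12),((194,106),74),((321,106),74),((189,176),155),((335,176),155)]: print(px,R.T@(atz(W,px,z)-p))
im=cv2.imread('pics/wrist6.png');cv2.imwrite('pics/w6c.png',cv2.resize(im[50:200,180:340],None,fx=4,fy=4,interpolation=2))
```

```text
(193, 130) [ 47.3  55.5 -42. ]
(321, 130) [47.6 55.6 37.9]
(194, 62) [109.4  98.3 -51.4]
(322, 62) [109.6  98.4  47.3]
(194, 106) [ 47.4  70.1 -40.3]
(321, 106) [47.6 70.2 37. ]
(189, 176) [-33.6  50.6 -26.5]
(335, 176) [-33.5  50.6  28.6]
```

View pics/w6c.png

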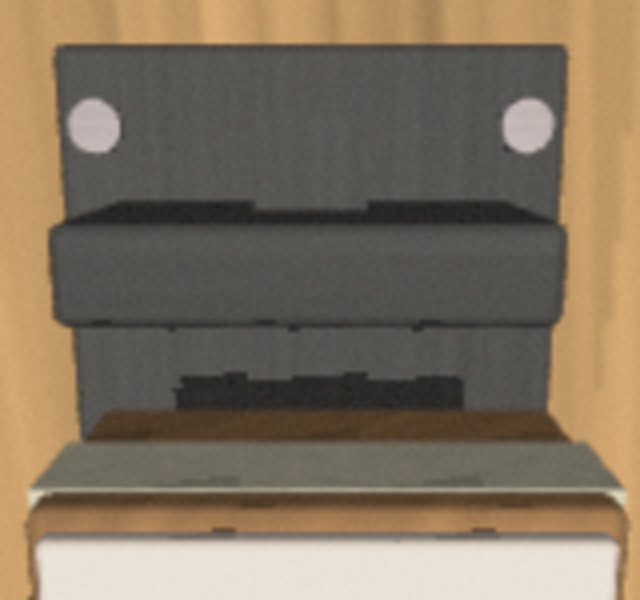

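Request:
servo_tool --rows '[{"dx": 0.03,"dy": 0,"dz": -0.004,"wx": 0,"wy": 0,"wz": 0,"fingers": 0.6},{"dx": 0.04,"dy": 0,"dz": 0,"wx": 0,"wy": 0,"wz": 0,"fingers": 0.6},{"dx": 0.03,"dy": 0,"dz": 0,"wx": 0,"wy": 0,"wz": 0,"fingers": 0.6},{"dx": 0.016,"dy": 0,"dz": 0,"wx": 0,"wy": 0,"wz": 0,"fingers": 0.6},{"dx": 0,"dy": 0,"dz": 0,"wx": 0,"wy": 0,"wz": 0,"fingers": 0.6}]'

```text
clock: 8.98
eef_pos: [482.5, 66.6, 33.5]
tool_rot: [-2.57, 1.571, -2.648]
force: [-0.0, 0.5, -2.0]
width: 59.2
```

Request:
servo_tool --rows '[{"dx": 0.004,"dy": 0,"dz": 0,"wx": 0,"wy": 0,"wz": 0,"fingers": 0.6},{"dx": 0,"dy": 0,"dz": 0,"wx": 0,"wy": 0,"wz": 0,"fingers": 0.6},{"dx": 0,"dy": 0,"dz": 0,"wx": 0,"wy": 0,"wz": 0,"fingers": 0.6}]'

```text
clock: 9.35
eef_pos: [482.5, 66.5, 31.2]
tool_rot: [0.247, 1.57, 0.169]
force: [-0.7, -0.1, -2.3]
width: 58.8
```

Request:
servo_tool --rows '[{"dx": 0.003,"dy": 0,"dz": 0.001,"wx": 0,"wy": 0,"wz": 0,"fingers": 0.6},{"dx": 0,"dy": 0,"dz": 0,"wx": 0,"wy": 0,"wz": 0,"fingers": 0.6},{"dx": 0,"dy": 0,"dz": 0,"wx": 0,"wy": 0,"wz": 0,"fingers": 0.6}]'

```text
clock: 9.72
eef_pos: [482.9, 66.5, 28.4]
tool_rot: [-0.162, 1.571, -0.239]
force: [-0.1, 0.1, -2.7]
width: 58.9
```

Run:
```python
from h import *
s=ctrl.read_state();print(s['force'],s['eef_pos'])
i=snap('wrist','w7');snap('side','d7',(200,150,320,280),4.5)
```

```text
[-0.07939913  0.06266935 -2.71681222] [482.91864808  66.47411607  28.41951454]
```

View pics/w7.png

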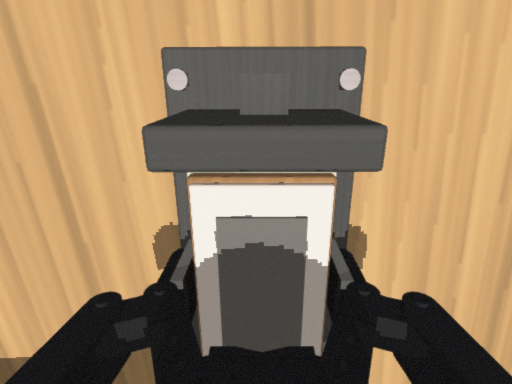

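View pics/d7.png

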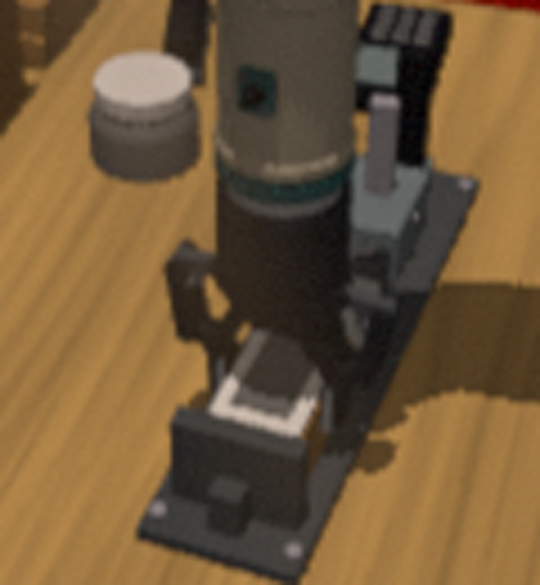

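The box is centred on the stop (columns 188–335 against 146–385). It still hangs at about 2.7 N, so I'll lower it until it bears.

Request:
servo_tool --rows '[{"dx": 0.0016,"dy": 0,"dz": 0,"wx": 0,"wy": 0,"wz": 0,"fingers": 0.6},{"dx": 0,"dy": 0,"dz": 0,"wx": 0,"wy": 0,"wz": 0,"fingers": 0.6},{"dx": 0,"dy": 0,"dz": 0,"wx": 0,"wy": 0,"wz": 0,"fingers": 0.6}]'

```text
clock: 10.2
eef_pos: [483.0, 66.5, 28.1]
tool_rot: [-0.293, 1.57, -0.371]
force: [-2.2, -0.6, 8.0]
width: 59.0
```

Contact at z 28.1. Releasing.

Request:
servo_tool --rows '[{"dx": 0,"dy": 0,"dz": 0,"wx": 0,"wy": 0,"wz": 0,"fingers": 0.25},{"dx": 0,"dy": 0,"dz": 0,"wx": 0,"wy": 0,"wz": 0,"fingers": 0.15},{"dx": 0,"dy": 0,"dz": 0,"wx": 0,"wy": 0,"wz": 0,"fingers": 0.05},{"dx": 0,"dy": 0,"dz": 0,"wx": 0,"wy": 0,"wz": 0,"fingers": 0},{"dx": 0,"dy": 0,"dz": 0,"wx": 0,"wy": 0,"wz": 0,"fingers": 0}]'

```text
clock: 10.82
eef_pos: [482.9, 66.5, 27.2]
tool_rot: [1.112, 1.571, 1.034]
force: [-0.2, 0.3, -0.4]
width: 85.5
```

Request:
servo_tool --rows '[{"dx": -0.03,"dy": 0,"dz": 0,"wx": 0,"wy": 0,"wz": 0,"fingers": 0},{"dx": -0.05,"dy": 0,"dz": 0,"wx": 0,"wy": 0,"wz": 0,"fingers": 0},{"dx": -0.06,"dy": 0,"dz": 0,"wx": 0,"wy": 0,"wz": 0,"fingers": 0},{"dx": -0.06,"dy": 0,"dz": 0,"wx": 0,"wy": 0,"wz": 0,"fingers": 0},{"dx": -0.04,"dy": 0,"dz": 0,"wx": 0,"wy": 0,"wz": 0,"fingers": 0}]'

```text
clock: 11.45
eef_pos: [483.3, 66.6, 209.3]
tool_rot: [0.235, 1.569, 0.158]
force: [0.1, 0.3, -0.7]
width: 85.7
```

Request:
servo_tool --rows '[{"dx": -0.01,"dy": -0.05,"dz": 0,"wx": 0,"wy": 0,"wz": 0,"fingers": 0},{"dx": 0,"dy": -0.05,"dz": 0,"wx": 0,"wy": 0,"wz": 0,"fingers": 0},{"dx": 0,"dy": 0,"dz": 0,"wx": 0,"wy": 0,"wz": 0,"fingers": 0},{"dx": 0,"dy": 0,"dz": 0,"wx": 0,"wy": 0,"wz": 0,"fingers": 0}]'

```text
clock: 11.95
eef_pos: [477.0, -7.8, 214.7]
tool_rot: [1.56, 1.57, 1.482]
force: [0.4, 0.2, 0.4]
width: 85.3
```

Run:
```python
from h import *
import pickle
d={}
for n in ['wrist','side','scene']: d[n]=snap(n,n+'8')
pickle.dump(d,open('c8.pkl','wb'));print(pose()[0])
```

```text
[477.08893462  -7.09351162 214.65285871]
```

View pics/wrist8.png

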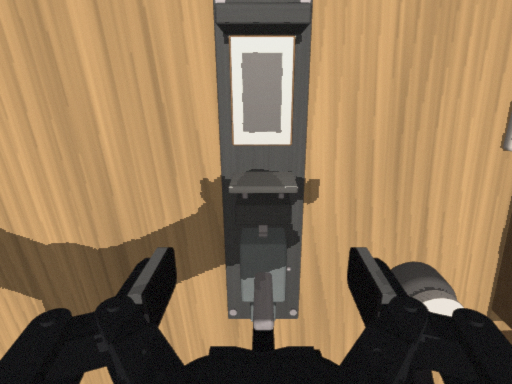

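The box stands square on the bed near the stop (lid columns 230–295, rows 36–146). The plate is at row 172–192, and the blade tip is at (262,325), partly under the gripper. Next I'll measure the blade and plate.

Run:
```python
from h import *
import pickle
np.set_printoptions(precision=1,suppress=True)
d=pickle.load(open('c8.pkl','rb'));W=d['wrist'];S=d['scene'];D=d['side']
o=np.array([477.5,-39.4]);a=np.radians(-4.4)
E=np.array([[np.cos(a),np.sin(a)],[-np.sin(a),np.cos(a)]])
cl=lambda P:E@(P[:2]-o)
for nm,px,z in [('plate L',(230,190),70),('plate R',(297,190),70),('lid fl',(233,145),62),('lid fr',(293,145),62),('lid bl',(230,36),62),('lid br',(295,36),62),('screwL',(233,313),12),('screwR',(292,313),12),('bedL',(228,319),12),('bedR',(299,319),12),('tipL',(253,325),135),('tipR',(273,325),135)]:
    P=atz(W,px,z);print(nm,P,'clamp',cl(P))
for n,c in (('scene',S),('side',D)):
    im=cv2.imread(f'pics/{n}8.png')
    x0,y0=(235,120) if n=='scene' else (230,145)
    cv2.imwrite(f'pics/{n}8c.png',cv2.resize(im[y0:y0+115,x0:x0+115],None,fx=5,fy=5,interpolation=2))
# tip in wrist crop
im=cv2.imread('pics/wrist8.png');cv2.imwrite('pics/w8c.png',cv2.resize(im[160:360,190:340],None,fx=3,fy=3,interpolation=2))
for l in ['trigger_grip','trigger_blade']:
  r={n:ctrl.mark_of(l,n) for n in ['wrist','scene','side']}
  ob=[(c,r[n][0]['point']) for n,c in (('wrist',W),('scene',S),('side',D)) if r[n]]
  print(l,[(n,r[n][0]) for n in r if r[n]]); X,e=tri(ob);print(X,cl(X),np.round(e,1))
```

```text
plate L [444.9 -24.9  70. ] clamp [-33.6  11.9]
plate R [512.3 -30.1  70. ] clamp [34.  11.9]
lid fl [452.  19.  62.] clamp [-30.   56.2]
lid fr [511.   14.4  62. ] clamp [29.3 56.2]
lid bl [459.7 115.8  62. ] clamp [-29.6 153.3]
lid br [516.9 111.4  62. ] clamp [ 27.7 153.3]
screwL [ 420.6 -229.2   12. ] clamp [ -42.1 -193.7]
screwR [ 503.8 -235.6   12. ] clamp [  41.2 -193.6]
bedL [ 412.4 -239.2   12. ] clamp [ -49.6 -204.2]
bedR [ 513.2 -246.9   12. ] clamp [  51.5 -204.2]
tipL [ 460.4 -135.8  135. ] clamp [ -9.7 -97.5]
tipR [ 478.8 -137.2  135. ] clamp [  8.8 -97.5]
trigger_grip [('wrist', {'point': [264.4, 316.5], 'conf': 0.66}), ('scene', {'point': [257.7, 143.7], 'conf': 0.45}), ('side', {'point': [284.0, 173.8], 'conf': 0.43})]
[ 471.3 -146.7  117.5] [   2.  -107.4] [3.3 0.8 0.3]
trigger_blade [('wrist', {'point': [263.6, 271.3], 'conf': 0.84}), ('scene', {'point': [260.5, 159.9], 'conf': 0.69}), ('side', {'point': [281.4, 194.4], 'conf': 0.49})]
[ 471.  -134.6   52.7] [  0.8 -95.4] [0.7 1.1 1.3]
```

View pics/w8c.png

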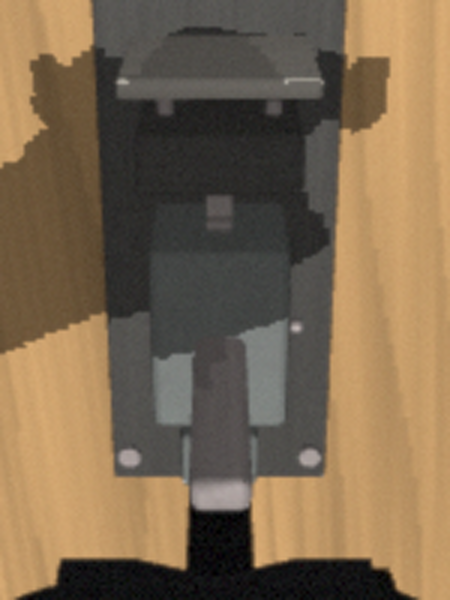

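View pics/side8c.png

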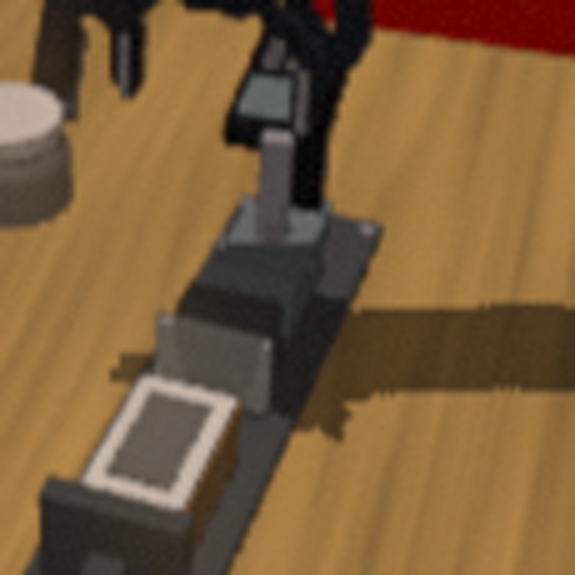

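View pics/scene8c.png

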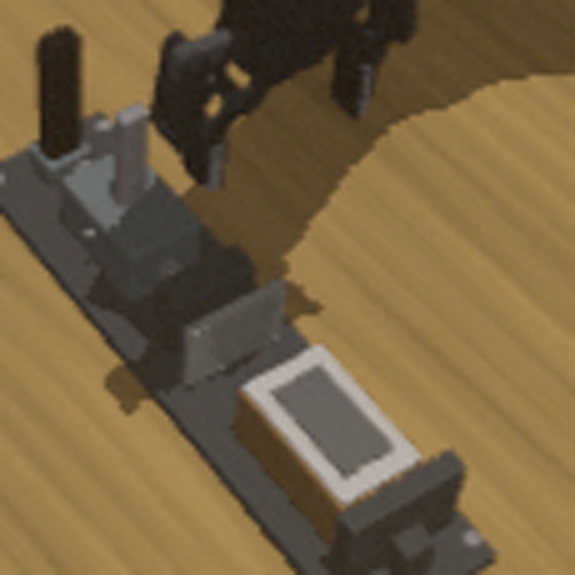

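The clamp model (origin (477.5, −39.4), yaw −4.4°) matches the bed, plate, blade and lid pixels to about 2 mm. The jaw is near 14 mm, and the box ends about 5 mm short of the stop. I'll push on the blade's jaw-side face with shut fingers.

Request:
servo_tool --rows '[{"dx": 0,"dy": -0.04,"dz": 0.004,"wx": 0,"wy": 0,"wz": 0,"fingers": 1},{"dx": 0,"dy": -0.04,"dz": 0,"wx": 0,"wy": 0,"wz": 0,"fingers": 1},{"dx": 0,"dy": -0.03,"dz": 0,"wx": 0,"wy": 0,"wz": 0,"fingers": 1},{"dx": 0,"dy": -0.01,"dz": 0,"wx": 0,"wy": 0,"wz": 0,"fingers": 1},{"dx": 0,"dy": 0,"dz": 0,"wx": 0,"wy": 0,"wz": 0,"fingers": 1}]'

```text
clock: 13.02
eef_pos: [473.1, -98.1, 214.7]
tool_rot: [1.273, 1.57, 1.195]
force: [0.3, -0.5, -0.1]
width: 0.1
```

Request:
servo_tool --rows '[{"dx": 0.03,"dy": 0,"dz": 0,"wx": 0,"wy": 0,"wz": 0,"fingers": 1},{"dx": 0.04,"dy": 0,"dz": 0,"wx": 0,"wy": 0,"wz": 0,"fingers": 1},{"dx": 0.04,"dy": 0,"dz": 0,"wx": 0,"wy": 0,"wz": 0,"fingers": 1},{"dx": 0.02,"dy": 0,"dz": 0,"wx": 0,"wy": 0,"wz": 0,"fingers": 1},{"dx": 0,"dy": 0,"dz": 0,"wx": 0,"wy": 0,"wz": 0,"fingers": 1}]'

```text
clock: 13.65
eef_pos: [472.5, -96.7, 116.4]
tool_rot: [2.745, 1.568, 2.67]
force: [-0.4, -1.1, 0.6]
width: 0.1
```

```bash
cat >> h.py <<'E'
o=np.array([477.5,-39.4]);a=np.radians(-4.4)
E=np.array([[np.cos(a),np.sin(a)],[-np.sin(a),np.cos(a)]])
cl=lambda P:E@(np.array(P)[:2]-o)
E
python3 - <<'E'
from h import *
s=ctrl.read_state();print(s['eef_pos'],cl(s['eef_pos']),s['width'],E@s['force'][:2])
snap('wrist','w9');snap('side','d9',(220,130,320,245),5);snap('scene','s9',(235,115,350,230),5)
E
```

```text
[472.52558102 -96.659827   116.39680324] [ -0.56683986 -57.4727007 ] 0.08795606074116047 [-0.27020886 -1.08938781]
```

View pics/w9.png

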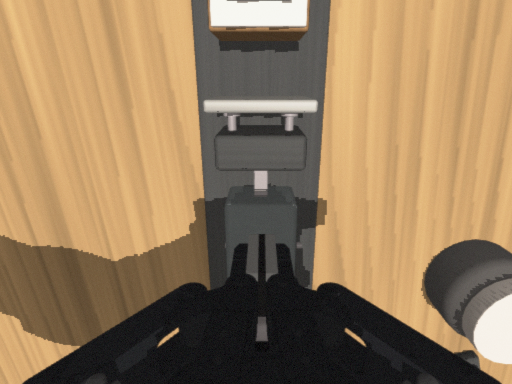

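View pics/d9.png

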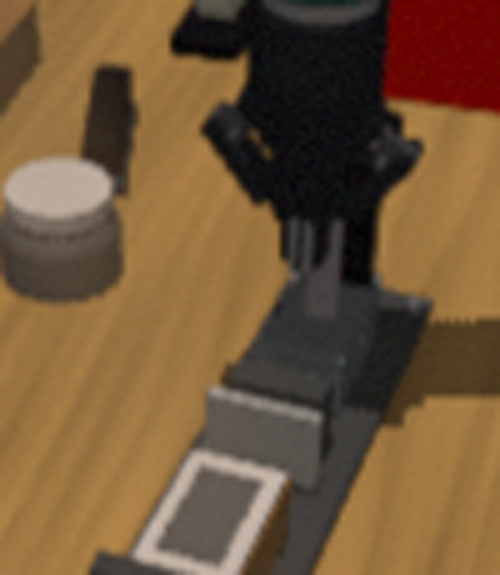

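View pics/s9.png

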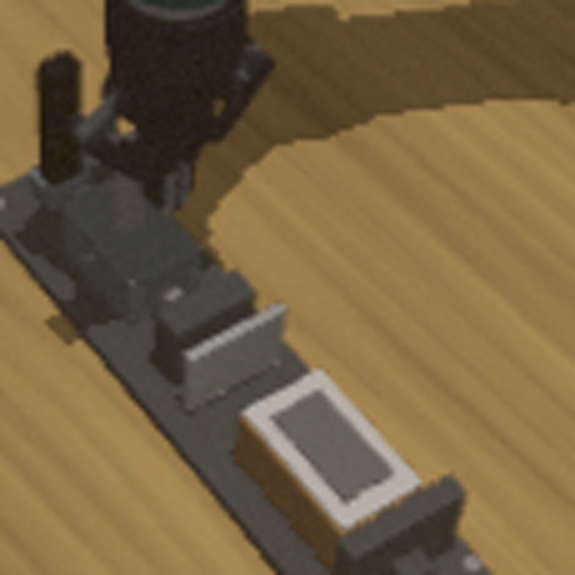

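The wrist view shows the gap directly: plate at rows 100–113, carriage from row 126. I'll tilt the tool back with the blade by about 24° so the camera keeps the plate in view and the finger lies flat on the blade.

Request:
servo_tool --rows '[{"dx": 0,"dy": 0,"dz": 0,"wx": 0,"wy": 0,"wz": 1,"fingers": 1},{"dx": 0,"dy": 0,"dz": 0,"wx": 0,"wy": 0,"wz": 1,"fingers": 1},{"dx": 0,"dy": 0,"dz": 0,"wx": 0,"wy": 0,"wz": 1,"fingers": 1},{"dx": 0,"dy": 0,"dz": 0,"wx": 0,"wy": 0,"wz": 1,"fingers": 1},{"dx": 0,"dy": 0,"dz": 0,"wx": 0,"wy": 0,"wz": 0,"fingers": 1}]'

```text
clock: 14.42
eef_pos: [473.1, -101.2, 116.9]
tool_rot: [1.571, 1.152, 1.487]
force: [-0.4, -0.3, 0.8]
width: 0.1
```

Run:
```python
from h import *
s=ctrl.read_state();print(s['eef_pos'],cl(s['eef_pos']),E@s['force'][:2],s['qpos']);p,R=pose();print(R)
i=snap('wrist','w10')
for y in (0,30,60): print(y,[proj(i,list(E.T@np.array([0,y])+o)+[70])])
```

```text
[ 473.1235185  -101.19540555  116.90797182] [  0.37730053 -61.94903858] [-0.37924436 -0.33572992] [ 0.82540099  0.73654605 -0.60686469  1.98760435 -0.02064745  0.62103001
  0.26234505]
[[ 3.41038043e-02  7.67468795e-02  9.96467183e-01]
 [ 4.04849437e-01  9.10518413e-01 -8.39830497e-02]
 [-9.13747155e-01  4.06283319e-01 -1.87892299e-05]]
0 [array([258.91641887, 151.22526894])]
30 [array([258.67988799, 109.99591864])]
60 [array([258.44875603,  69.7076462 ])]
```

View pics/w10.png

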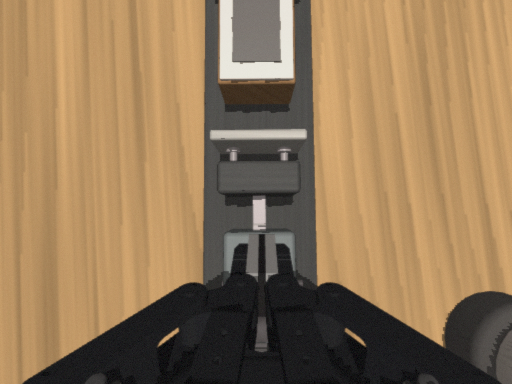

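Request:
servo_tool --rows '[{"dx": -0.0049,"dy": -0.011,"dz": 0,"wx": 0,"wy": 0,"wz": 0,"fingers": 1},{"dx": -0.0049,"dy": -0.011,"dz": 0,"wx": 0,"wy": 0,"wz": 0,"fingers": 1},{"dx": -0.0049,"dy": -0.011,"dz": 0,"wx": 0,"wy": 0,"wz": 0,"fingers": 1},{"dx": -0.0049,"dy": -0.011,"dz": 0,"wx": 0,"wy": 0,"wz": 0,"fingers": 1},{"dx": 0,"dy": 0,"dz": 0,"wx": 0,"wy": 0,"wz": 0,"fingers": 1}]'

```text
clock: 15.1
eef_pos: [470.3, -135.1, 117.1]
tool_rot: [1.571, 1.152, 1.492]
force: [0.5, 1.4, 0.2]
width: 0.1
```

```bash
cat > lk.py <<'E'
import sys
from h import *
s=ctrl.read_state();print(s['clock'],s['eef_pos'],'clamp',cl(s['eef_pos']),'F',E@s['force'][:2],s['force'][2])
snap('wrist','w'+sys.argv[1])
E
python3 lk.py 11
```

```text
15.1 [ 470.29502272 -135.09136407  117.13577286] clamp [  0.15760602 -95.96209677] F [0.41274571 1.43572113] 0.1800106185940229
```

View pics/w11.png

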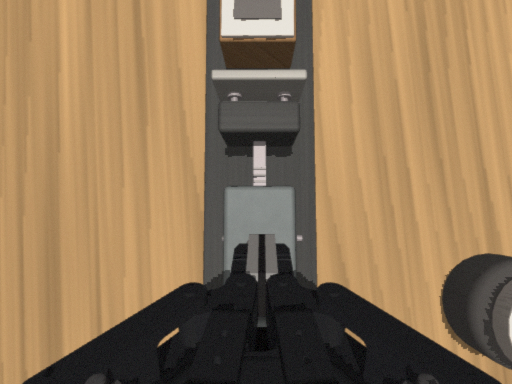

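The blade is moving and the jaw has advanced; the rod shows 45 px against 35 before. I'll finish the stroke.

Request:
servo_tool --rows '[{"dx": -0.0043,"dy": -0.0097,"dz": 0,"wx": 0,"wy": 0,"wz": 0,"fingers": 1},{"dx": -0.0043,"dy": -0.0097,"dz": 0,"wx": 0,"wy": 0,"wz": 0,"fingers": 1},{"dx": 0,"dy": 0,"dz": 0,"wx": 0,"wy": 0,"wz": 0,"fingers": 1}]'

```text
clock: 15.52
eef_pos: [468.5, -150.9, 117.0]
tool_rot: [1.573, 1.152, 1.494]
force: [-0.1, 2.2, 1.0]
width: 0.1
```

Request:
servo_tool --rows '[{"dx": -0.002,"dy": -0.0045,"dz": 0,"wx": 0,"wy": 0,"wz": 0,"fingers": 1},{"dx": 0,"dy": 0,"dz": 0,"wx": 0,"wy": 0,"wz": 0,"fingers": 1}]'

```text
clock: 15.78
eef_pos: [468.4, -153.6, 117.2]
tool_rot: [1.572, 1.151, 1.495]
force: [-0.5, 4.4, 0.6]
width: 0.1
```

```bash
python3 lk.py 12
```

```text
15.775 [ 468.39632997 -153.55955311  117.22018247] clamp [  -0.31862929 -114.52152134] F [-0.84086178  4.35297013] 0.5781271013361142
```

View pics/w12.png

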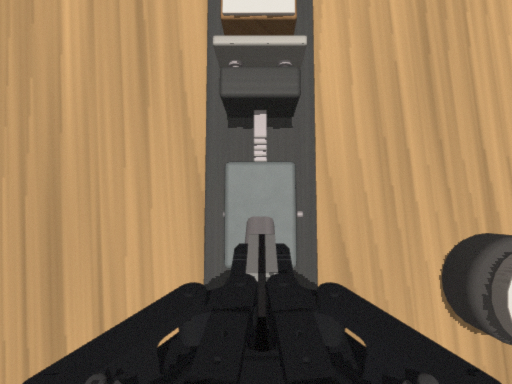

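Run:
```python
from h import *
i=ctrl.camera_info('wrist');print('plate face y',cl(atz(i,(260,36.5),70)),'rear',cl(atz(i,(260,46),70)),'carr front',cl(atz(i,(260,67),67)),'rear',cl(atz(i,(260,97),67)))
```

```text
plate face y [-0.40606312 32.96296409] rear [-0.40158583 25.67033175] carr front [-0.41062125 11.17951165] rear [ -0.396618  -11.6290293]
```

Request:
servo_tool --rows '[{"dx": 0.006,"dy": 0.0134,"dz": 0,"wx": 0,"wy": 0,"wz": 0,"fingers": 1},{"dx": 0.006,"dy": 0.0134,"dz": 0,"wx": 0,"wy": 0,"wz": 0,"fingers": 1},{"dx": 0.006,"dy": 0.0134,"dz": 0,"wx": 0,"wy": 0,"wz": 0,"fingers": 1},{"dx": 0.006,"dy": 0.0134,"dz": 0,"wx": 0,"wy": 0,"wz": 0,"fingers": 1},{"dx": 0,"dy": 0,"dz": 0,"wx": 0,"wy": 0,"wz": 0,"fingers": 1}]'

```text
clock: 16.45
eef_pos: [472.1, -108.7, 117.3]
tool_rot: [1.57, 1.152, 1.495]
force: [-0.3, 0.3, -0.1]
width: -0.1
```

```bash
python3 lk.py 13
```

```text
16.45 [ 472.14092402 -108.74157762  117.27925915] clamp [-2.34630129e-02 -6.95483539e+01] F [-0.30490808  0.24032781] -0.08884430094178003
```

View pics/w13.png

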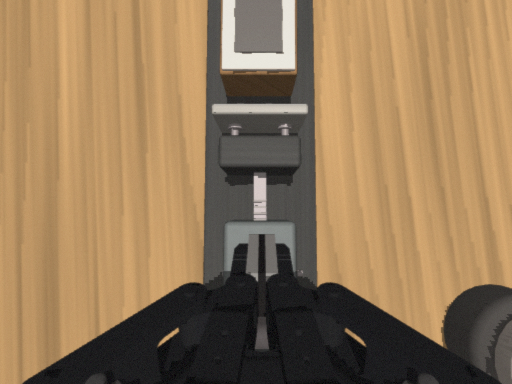

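Request:
servo_tool --rows '[{"dx": -0.006,"dy": -0.0134,"dz": 0,"wx": 0,"wy": 0,"wz": 0,"fingers": 1},{"dx": -0.006,"dy": -0.0134,"dz": 0,"wx": 0,"wy": 0,"wz": 0,"fingers": 1},{"dx": -0.006,"dy": -0.0134,"dz": 0,"wx": 0,"wy": 0,"wz": 0,"fingers": 1},{"dx": -0.006,"dy": -0.0134,"dz": 0,"wx": 0,"wy": 0,"wz": 0,"fingers": 1},{"dx": 0,"dy": 0,"dz": 0,"wx": 0,"wy": 0,"wz": 0,"fingers": 1}]'

```text
clock: 17.12
eef_pos: [468.4, -155.0, 117.1]
tool_rot: [1.572, 1.152, 1.493]
force: [-0.9, 1.2, 1.8]
width: -0.2
```

```bash
python3 lk.py 14
```

```text
17.125 [ 468.38642837 -155.03824767  117.06363131] clamp [  -0.2150577  -115.99661747] F [-1.01706609  1.10897698] 1.815473242783102
```

Request:
servo_tool --rows '[{"dx": 0.006,"dy": 0.0134,"dz": 0,"wx": 0,"wy": 0,"wz": 0,"fingers": 1},{"dx": 0.006,"dy": 0.0134,"dz": 0,"wx": 0,"wy": 0,"wz": 0,"fingers": 1},{"dx": 0.006,"dy": 0.0134,"dz": 0,"wx": 0,"wy": 0,"wz": 0,"fingers": 1},{"dx": 0.006,"dy": 0.0134,"dz": 0,"wx": 0,"wy": 0,"wz": 0,"fingers": 1},{"dx": 0,"dy": 0,"dz": 0,"wx": 0,"wy": 0,"wz": 0,"fingers": 1}]'

```text
clock: 17.8
eef_pos: [472.1, -108.7, 117.2]
tool_rot: [1.571, 1.152, 1.495]
force: [0.4, 0.3, 0.2]
width: -0.0
```

```bash
python3 lk.py 15
python3 - <<'E'
from h import *
import pickle;pickle.dump(ctrl.camera_info('wrist'),open('c15.pkl','wb'))
snap('scene','s15',(235,115,350,230),5)
E
```

```text
17.8 [ 472.0633147  -108.7154212   117.22659644] clamp [ -0.10285029 -69.52822869] F [0.37102428 0.3495324 ] 0.18938945863829332
```

View pics/w15.png

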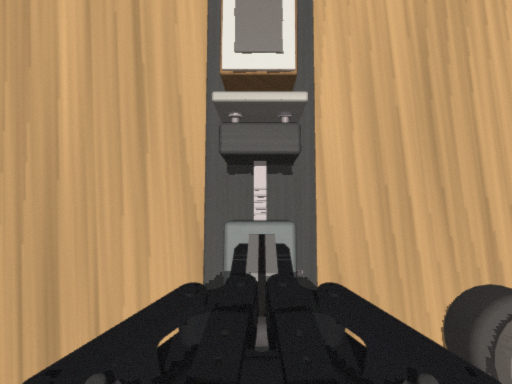

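View pics/s15.png

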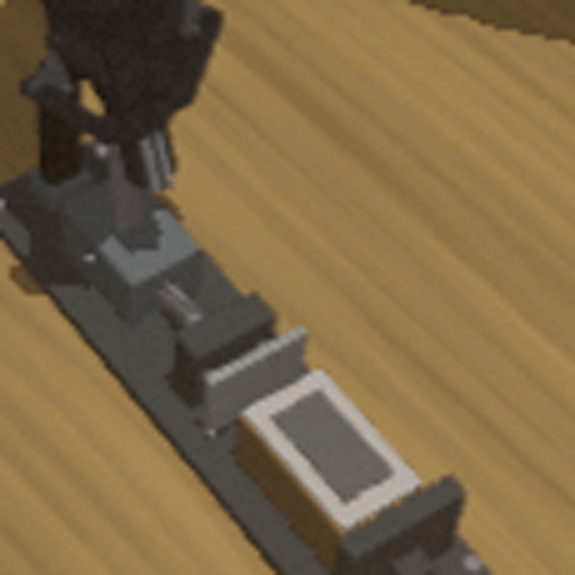

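Run:
```python
from h import *
import pickle
i=pickle.load(open('c15.pkl','rb'))
for n,r,b in (('w13',104,71),('w15',92,70)):
    print(n,'plate face',cl(atz(i,(260,r),70))[1],'lid edge',cl(atz(i,(260,b),62))[1])
for n in ('w12','w14'): 
    pass
a=[cv2.imread(f'pics/{n}.png')[0:250,190:340] for n in ('w12','w13','w14','w15')]
cv2.imwrite('pics/cmp.png',cv2.resize(np.hstack(a),None,fx=1.3,fy=2))
```

```text
w13 plate face 26.030380558487032 lid edge 54.507732695001
w15 plate face 34.93392275014812 lid edge 55.28982699277026
```

View pics/cmp.png

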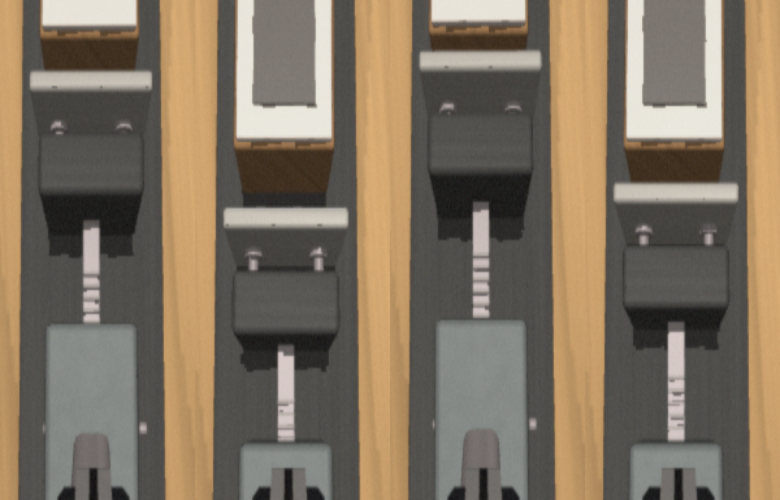

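The jaw nets about 9–11 mm per cycle and gives a few mm back on return. I'll continue with a slightly longer stroke.

Request:
servo_tool --rows '[{"dx": -0.0065,"dy": -0.0145,"dz": 0,"wx": 0,"wy": 0,"wz": 0,"fingers": 1},{"dx": -0.0065,"dy": -0.0145,"dz": 0,"wx": 0,"wy": 0,"wz": 0,"fingers": 1},{"dx": -0.0065,"dy": -0.0145,"dz": 0,"wx": 0,"wy": 0,"wz": 0,"fingers": 1},{"dx": -0.0065,"dy": -0.0145,"dz": 0,"wx": 0,"wy": 0,"wz": 0,"fingers": 1},{"dx": 0,"dy": 0,"dz": 0,"wx": 0,"wy": 0,"wz": 0,"fingers": 1}]'

```text
clock: 18.52
eef_pos: [468.0, -158.0, 117.3]
tool_rot: [1.573, 1.151, 1.494]
force: [-0.9, 3.8, 2.2]
width: 0.3
```

Request:
servo_tool --rows '[{"dx": 0,"dy": 0,"dz": 0,"wx": 0,"wy": 0,"wz": 0,"fingers": 1}]'

```text
clock: 18.65
eef_pos: [468.0, -158.0, 117.3]
tool_rot: [1.572, 1.152, 1.494]
force: [-1.0, 2.4, 1.6]
width: -0.1
```

```bash
python3 lk.py 16
python3 - <<'E'
from h import *
snap('scene','s16',(235,115,350,230),5)
E
```

```text
18.65 [ 468.04272974 -157.95618295  117.2632075 ] clamp [  -0.33388221 -118.93232109] F [-1.19287983  2.30121508] 1.5966715331797232
```

View pics/w16.png

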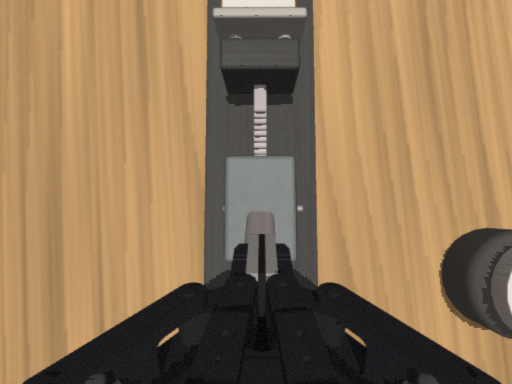

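View pics/s16.png

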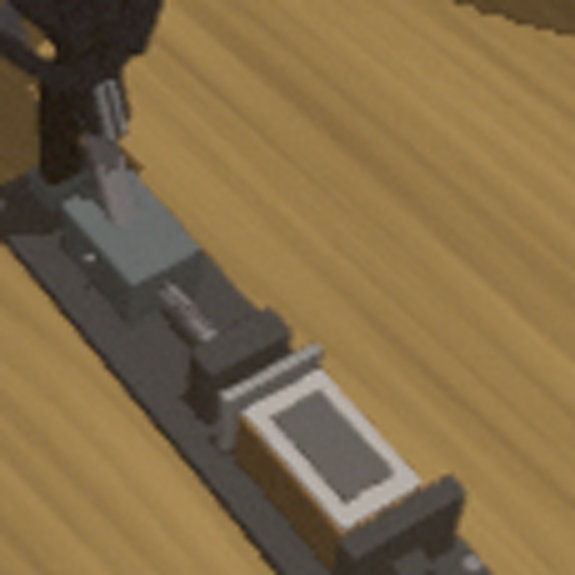

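Request:
servo_tool --rows '[{"dx": 0.0052,"dy": 0.0116,"dz": 0,"wx": 0,"wy": 0,"wz": 0,"fingers": 1},{"dx": 0.0052,"dy": 0.0116,"dz": 0,"wx": 0,"wy": 0,"wz": 0,"fingers": 1},{"dx": 0.0052,"dy": 0.0116,"dz": 0,"wx": 0,"wy": 0,"wz": 0,"fingers": 1},{"dx": 0.0052,"dy": 0.0116,"dz": 0,"wx": 0,"wy": 0,"wz": 0,"fingers": 1},{"dx": 0.0052,"dy": 0.0116,"dz": 0,"wx": 0,"wy": 0,"wz": 0,"fingers": 1}]'

```text
clock: 19.38
eef_pos: [472.2, -109.5, 117.0]
tool_rot: [1.57, 1.152, 1.493]
force: [-0.7, 0.5, 0.4]
width: -0.2
```

Request:
servo_tool --rows '[{"dx": 0.001,"dy": 0.002,"dz": 0,"wx": 0,"wy": 0,"wz": 0,"fingers": 1},{"dx": 0,"dy": 0,"dz": 0,"wx": 0,"wy": 0,"wz": 0,"fingers": 1}]'

```text
clock: 19.62
eef_pos: [472.3, -108.5, 116.9]
tool_rot: [1.571, 1.152, 1.493]
force: [0.3, -0.6, -0.5]
width: 0.3
```

```bash
python3 lk.py 17
python3 - <<'E'
from h import *
i=snap('scene','s17',(235,115,350,230),5)
i=ctrl.camera_info('wrist')
for r in (70,80,90): print(r,cl(atz(i,(260,r),70))[1])
E
```

```text
19.625 [ 472.26346951 -108.47917743  116.920592  ] clamp [  0.07859022 -69.27732551] F [ 0.3930077  -0.56423055] -0.4864466899438544
70 52.122626528929956
80 44.61217923518592
90 37.14456212369008
```

View pics/w17.png

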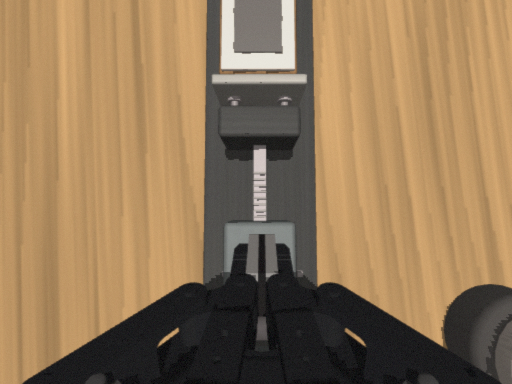

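View pics/s17.png

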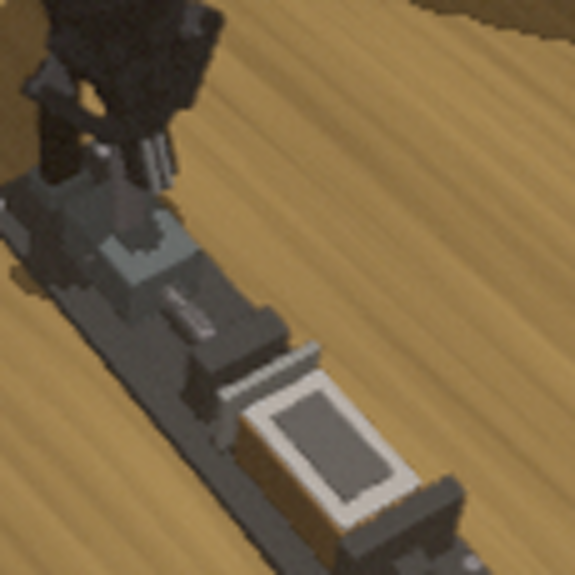

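The slow return kept the jaw: plate face about 48.5 (row 75), just short of the box. I'll start the next stroke in stages, watching force and gap.

Request:
servo_tool --rows '[{"dx": -0.0052,"dy": -0.0116,"dz": 0,"wx": 0,"wy": 0,"wz": 0,"fingers": 1},{"dx": -0.0052,"dy": -0.0116,"dz": 0,"wx": 0,"wy": 0,"wz": 0,"fingers": 1},{"dx": -0.0052,"dy": -0.0116,"dz": 0,"wx": 0,"wy": 0,"wz": 0,"fingers": 1},{"dx": -0.0035,"dy": -0.0078,"dz": 0,"wx": 0,"wy": 0,"wz": 0,"fingers": 1},{"dx": 0,"dy": 0,"dz": 0,"wx": 0,"wy": 0,"wz": 0,"fingers": 1}]'

```text
clock: 20.35
eef_pos: [469.3, -143.6, 117.0]
tool_rot: [1.572, 1.152, 1.493]
force: [-0.2, 3.1, 0.2]
width: -0.1
```

```bash
python3 lk.py 18
python3 - <<'E'
from h import *
i=snap('scene','s18',(235,115,350,230),5)
E
```

```text
20.35 [ 469.25343981 -143.64101675  117.04019798] clamp [  -0.22498603 -104.56646073] F [-0.43013507  3.05217862] 0.21572711988927212
```

View pics/w18.png

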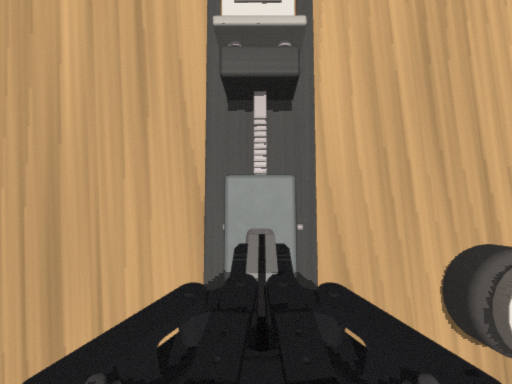

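View pics/s18.png

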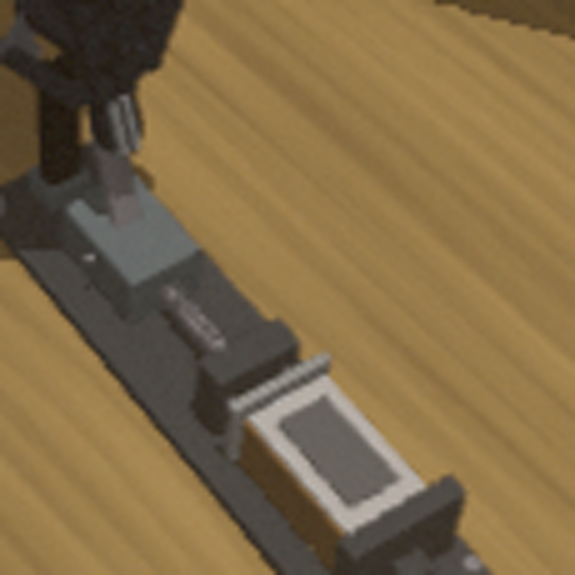

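The plate is now sliding the box to the stop. I'll take small steps.

Request:
servo_tool --rows '[{"dx": -0.0022,"dy": -0.0049,"dz": 0,"wx": 0,"wy": 0,"wz": 0,"fingers": 1},{"dx": 0,"dy": 0,"dz": 0,"wx": 0,"wy": 0,"wz": 0,"fingers": 1}]'

```text
clock: 20.7
eef_pos: [469.1, -146.9, 117.2]
tool_rot: [1.572, 1.151, 1.494]
force: [-0.6, 3.0, 0.0]
width: -0.3
```

Request:
servo_tool --rows '[{"dx": -0.0022,"dy": -0.0049,"dz": 0,"wx": 0,"wy": 0,"wz": 0,"fingers": 1},{"dx": 0,"dy": 0,"dz": 0,"wx": 0,"wy": 0,"wz": 0,"fingers": 1},{"dx": 0,"dy": 0,"dz": 0,"wx": 0,"wy": 0,"wz": 0,"fingers": 1}]'

```text
clock: 21.08
eef_pos: [468.9, -150.4, 117.3]
tool_rot: [1.571, 1.151, 1.494]
force: [-0.2, 4.9, -0.5]
width: -0.2
```

```bash
python3 lk.py 19
python3 - <<'E'
from h import *
i=snap('scene','s19',(235,115,350,230),5)
E
```

```text
21.075 [ 468.86088679 -150.35948603  117.3396882 ] clamp [-1.00947672e-01 -1.11295245e+02] F [-0.59565131  4.87446725] -0.5131810434492878
```

View pics/w19.png

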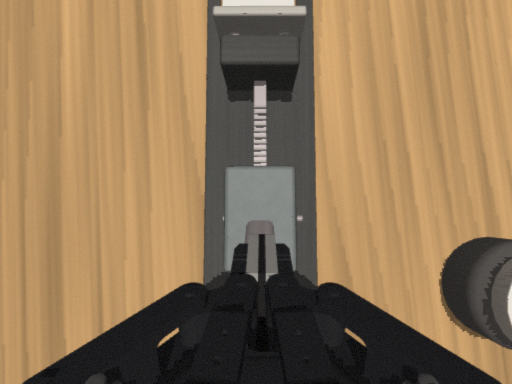

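View pics/s19.png

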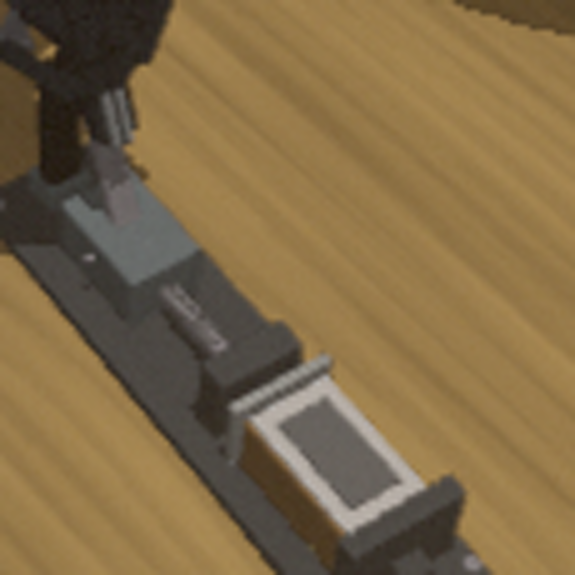

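Run:
```python
from h import *
a=[cv2.convertScaleAbs(cv2.imread(f'pics/{n}.png')[r:r+50,205:315],alpha=2.2,beta=10) for n,r in (('w17',65),('w18',5),('w19',0))]
a=[cv2.resize(x,None,fx=5,fy=4.,interpolation=2) for x in a]
cv2.imwrite('pics/cmp2.png',np.vstack(a)[:600])
```

```text
(no output)
```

View pics/cmp2.png

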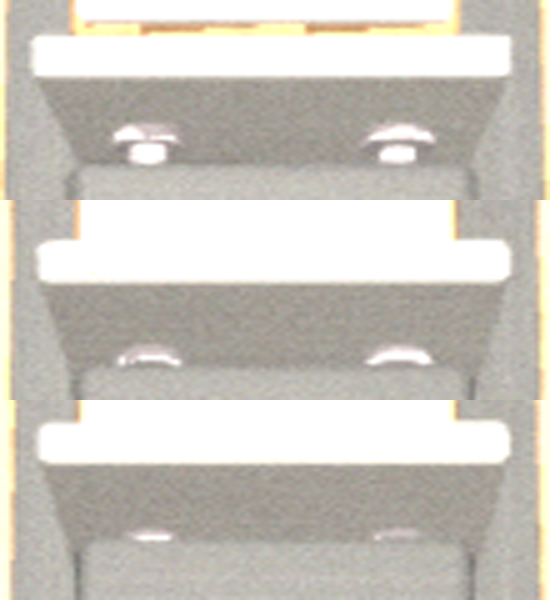

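```bash
cat > gap.py <<'E'
from h import *
def gap(tcp,rr,rc,rf=None):
    i=ctrl.camera_info('wrist'); p,_=pose(); i=dict(i); i['t']=i['t']-np.array(i['R'])@(np.array(tcp)-p)
    yr=cl(atz(i,(260,rr),70))[1]; yc=cl(atz(i,(260,rc),67))[1]
    print('plate rear',round(yr,1),'carr front',round(yc,1),'gap',round(yr-yc,1),'plate face',round(yr+8,1), 'jaw(by carriage)',round(yc+22,1))
E
python3 - <<'E'
from gap import *
gap([472.263,-108.479,116.92],84.2,106.3)
gap([469.253,-143.641,117.04],25.5,46.2)
gap(pose()[0],16,35.5)
E
```

```text
plate rear 41.9 carr front 26.6 gap 15.4 plate face 49.9 jaw(by carriage) 48.6
plate rear 51.4 carr front 37.2 gap 14.2 plate face 59.4 jaw(by carriage) 59.2
plate rear 52.2 carr front 38.9 gap 13.3 plate face 60.2 jaw(by carriage) 60.9
```

The box is against the stop (plate face about 60), the springs have just started to compress by about 2 mm, and the blade force is 4.9 N. I need about 4 mm more jaw, roughly 7 mm at the finger.

Request:
servo_tool --rows '[{"dx": -0.0016,"dy": -0.0036,"dz": 0,"wx": 0,"wy": 0,"wz": 0,"fingers": 1},{"dx": 0,"dy": 0,"dz": 0,"wx": 0,"wy": 0,"wz": 0,"fingers": 1},{"dx": 0,"dy": 0,"dz": 0,"wx": 0,"wy": 0,"wz": 0,"fingers": 1}]'

```text
clock: 21.55
eef_pos: [468.6, -152.4, 117.4]
tool_rot: [1.572, 1.15, 1.496]
force: [0.1, 6.4, -1.4]
width: -0.0
```

Request:
servo_tool --rows '[{"dx": -0.0011,"dy": -0.0024,"dz": 0,"wx": 0,"wy": 0,"wz": 0,"fingers": 1},{"dx": 0,"dy": 0,"dz": 0,"wx": 0,"wy": 0,"wz": 0,"fingers": 1},{"dx": 0,"dy": 0,"dz": 0,"wx": 0,"wy": 0,"wz": 0,"fingers": 1}]'

```text
clock: 21.92
eef_pos: [468.4, -153.7, 117.5]
tool_rot: [1.573, 1.149, 1.497]
force: [0.6, 8.0, -0.9]
width: 0.0
```

```bash
python3 lk.py 20
python3 - <<'E'
from h import *
snap('scene','s20',(235,115,350,230),5)
a=cv2.convertScaleAbs(cv2.imread('pics/w20.png')[0:50,205:315],alpha=2.2,beta=10)
cv2.imwrite('pics/w20c.png',cv2.resize(a,None,fx=5,fy=8.,interpolation=2))
E
```

```text
21.925 [ 468.44316979 -153.71888057  117.53038682] clamp [  -0.25970407 -114.67678572] F [0.02468895 8.05310295] -0.874719815854368
```

View pics/w20c.png

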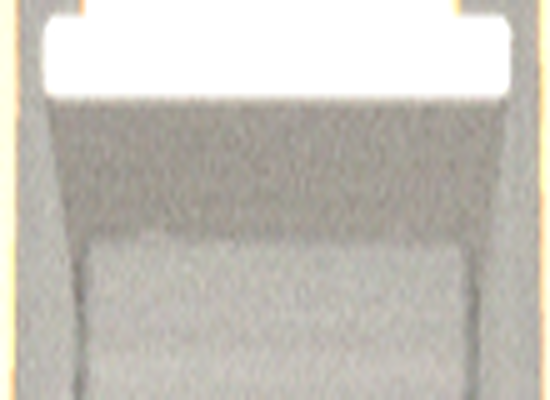

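View pics/s20.png

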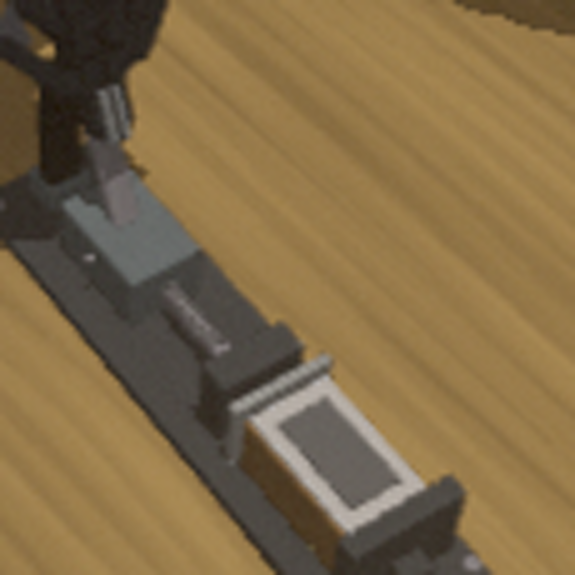

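Run:
```python
from gap import *
gap(pose()[0],12.2,29.8)
```

```text
plate rear 52.3 carr front 40.5 gap 11.8 plate face 60.3 jaw(by carriage) 62.5
```

Request:
servo_tool --rows '[{"dx": -0.0014,"dy": -0.0031,"dz": 0,"wx": 0,"wy": 0,"wz": 0,"fingers": 1},{"dx": 0,"dy": 0,"dz": 0,"wx": 0,"wy": 0,"wz": 0,"fingers": 1},{"dx": 0,"dy": 0,"dz": 0,"wx": 0,"wy": 0,"wz": 0,"fingers": 1}]'

```text
clock: 22.4
eef_pos: [468.2, -155.7, 117.6]
tool_rot: [1.574, 1.148, 1.498]
force: [0.8, 8.7, -0.9]
width: -0.3
```

```bash
python3 lk.py 21
python3 - <<'E'
from h import *
a=cv2.convertScaleAbs(cv2.imread('pics/w21.png')[0:50,205:315],alpha=2.2,beta=10)
cv2.imwrite('pics/w21c.png',cv2.resize(a,None,fx=5,fy=8.,interpolation=2))
E
```

```text
22.4 [ 468.17029915 -155.70569426  117.6306999 ] clamp [  -0.37934408 -116.67867814] F [0.08665032 8.68690379] -0.8671035219010756
```

View pics/w21c.png

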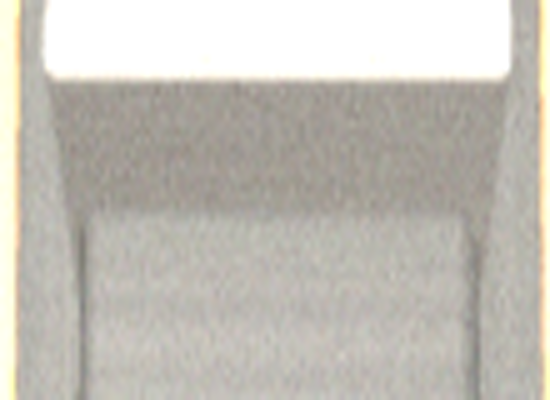

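Request:
servo_tool --rows '[{"dx": -0.0014,"dy": -0.0031,"dz": 0,"wx": 0,"wy": 0,"wz": 0,"fingers": 1},{"dx": 0,"dy": 0,"dz": 0,"wx": 0,"wy": 0,"wz": 0,"fingers": 1},{"dx": 0,"dy": 0,"dz": 0,"wx": 0,"wy": 0,"wz": 0,"fingers": 1}]'

```text
clock: 22.82
eef_pos: [467.9, -157.7, 117.7]
tool_rot: [1.574, 1.147, 1.499]
force: [1.5, 10.9, -0.8]
width: -0.2
```

```bash
python3 lk.py 22
python3 - <<'E'
from gap import *
gap(pose()[0],10,26.2)
a=cv2.convertScaleAbs(cv2.imread('pics/w22.png')[0:50,205:315],alpha=2.2,beta=10)
cv2.imwrite('pics/w22c.png',cv2.resize(a,None,fx=5,fy=8.,interpolation=2))
E
```

```text
22.825 [ 467.94132363 -157.73693048  117.73847771] clamp [  -0.45181028 -118.72149459] F [ 0.61751801 10.96774319] -0.7639071544149337
plate rear 50.4 carr front 39.6 gap 10.8 plate face 58.4 jaw(by carriage) 61.6
```

View pics/w22c.png

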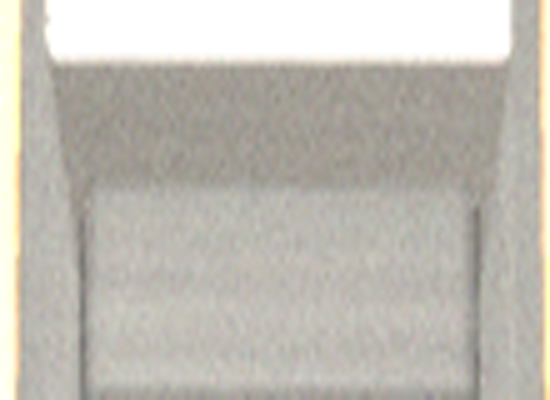

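View pics/w22.png

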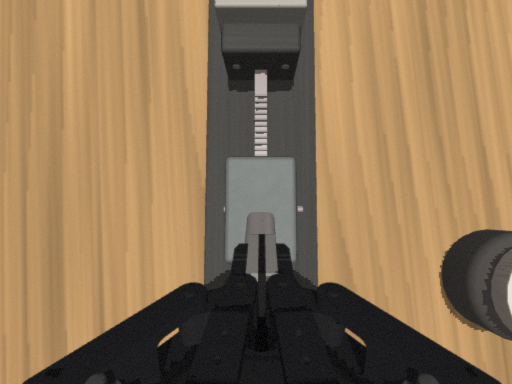

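The gap shows about 5.0 mm compression and the force is 11 N (model says about 4.8 mm). One more small step.

Request:
servo_tool --rows '[{"dx": -0.0013,"dy": -0.0029,"dz": 0,"wx": 0,"wy": 0,"wz": 0,"fingers": 1},{"dx": 0,"dy": 0,"dz": 0,"wx": 0,"wy": 0,"wz": 0,"fingers": 1},{"dx": 0,"dy": 0,"dz": 0,"wx": 0,"wy": 0,"wz": 0,"fingers": 1}]'

```text
clock: 23.25
eef_pos: [467.7, -158.6, 118.0]
tool_rot: [1.575, 1.145, 1.501]
force: [1.6, 12.1, -1.9]
width: 0.0
```

```bash
python3 lk.py 23
python3 - <<'E'
from gap import *
import time
a=cv2.convertScaleAbs(cv2.imread('pics/w23.png')[0:50,205:315],alpha=2.2,beta=10)
cv2.imwrite('pics/w23c.png',cv2.resize(a,None,fx=5,fy=8.,interpolation=2))
snap('scene','s23',(235,115,350,230),5);snap('side','d23',(220,130,320,245),5)
print([np.round((E@ctrl.read_state()['force'][:2])[1],1) for k in range(2)])
E
```

```text
23.25 [ 467.73615501 -158.6320883   117.98667186] clamp [  -0.58769858 -119.6297545 ] F [ 0.62042319 12.17912989] -1.8945798184390366
[np.float64(13.2), np.float64(13.2)]
```

View pics/w23c.png

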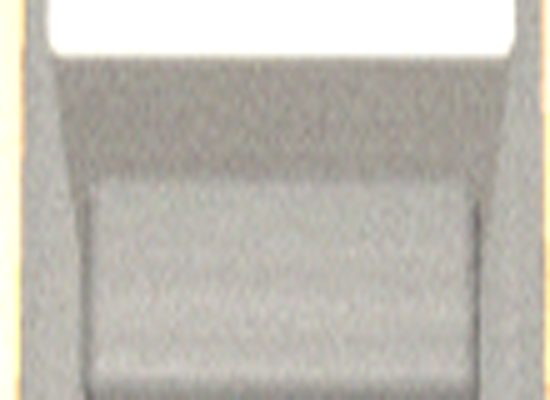

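View pics/s23.png

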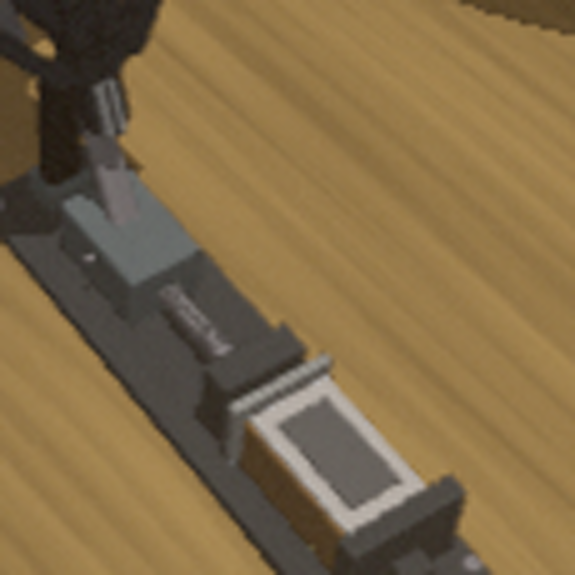

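View pics/d23.png

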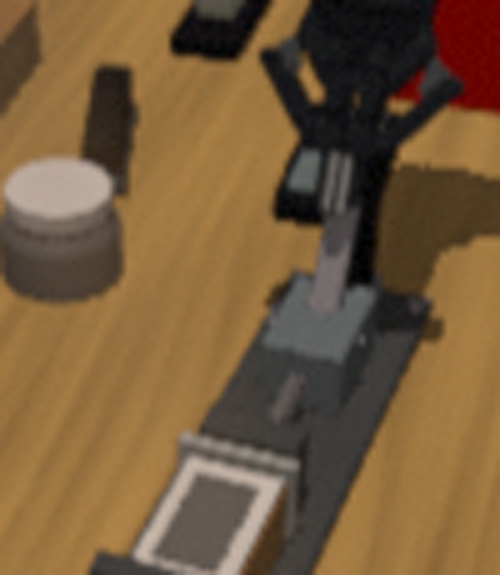

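The last step moved only 0.9 mm of 2.4 mm commanded, so the trigger is near its 0.5 rad end with compression a bit under 6 mm. I'd rather hold mid-stroke, so I'll return slowly and take a fresh bite.

Request:
servo_tool --rows '[{"dx": 0.003,"dy": 0.0067,"dz": 0,"wx": 0,"wy": 0,"wz": 0,"fingers": 1},{"dx": 0.004,"dy": 0.009,"dz": 0,"wx": 0,"wy": 0,"wz": 0,"fingers": 1},{"dx": 0.0045,"dy": 0.01,"dz": 0,"wx": 0,"wy": 0,"wz": 0,"fingers": 1},{"dx": 0.0052,"dy": 0.0116,"dz": 0,"wx": 0,"wy": 0,"wz": 0,"fingers": 1},{"dx": 0.0052,"dy": 0.0116,"dz": 0,"wx": 0,"wy": 0,"wz": 0,"fingers": 1}]'

```text
clock: 24.02
eef_pos: [471.2, -123.4, 117.0]
tool_rot: [1.57, 1.153, 1.492]
force: [0.2, 2.2, 0.3]
width: 0.3
```

Request:
servo_tool --rows '[{"dx": 0.0052,"dy": 0.0116,"dz": 0,"wx": 0,"wy": 0,"wz": 0,"fingers": 1},{"dx": 0,"dy": 0,"dz": 0,"wx": 0,"wy": 0,"wz": 0,"fingers": 1},{"dx": 0,"dy": 0,"dz": 0,"wx": 0,"wy": 0,"wz": 0,"fingers": 1}]'

```text
clock: 24.4
eef_pos: [471.7, -113.8, 117.2]
tool_rot: [1.572, 1.152, 1.494]
force: [-0.8, 2.1, 1.6]
width: -0.3
```

```bash
python3 lk.py 24
python3 - <<'E'
from h import *
a=cv2.convertScaleAbs(cv2.imread('pics/w24.png')[50:120,205:315],alpha=2.2,beta=10)
cv2.imwrite('pics/w24c.png',cv2.resize(a,None,fx=5,fy=8.,interpolation=2))
E
```

```text
24.4 [ 471.71655526 -113.75493753  117.1895162 ] clamp [-6.19609477e-02 -7.45794954e+01] F [-0.94137831  2.05424755] 1.6098651669916069
```

View pics/w24.png

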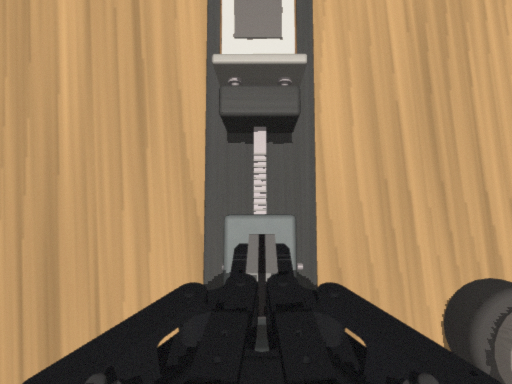

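View pics/w24c.png

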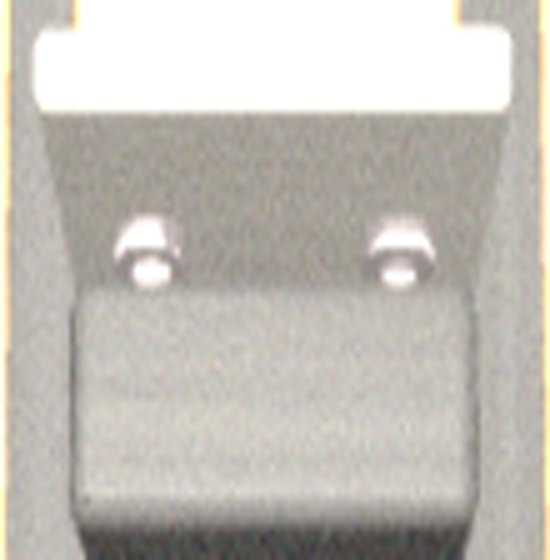

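Run:
```python
from gap import *
gap(pose()[0],63.75,86.25)
```

```text
plate rear 51.9 carr front 36.2 gap 15.6 plate face 59.9 jaw(by carriage) 58.2
```

Request:
servo_tool --rows '[{"dx": 0.0033,"dy": 0.0073,"dz": 0,"wx": 0,"wy": 0,"wz": 0,"fingers": 1},{"dx": 0,"dy": 0,"dz": 0,"wx": 0,"wy": 0,"wz": 0,"fingers": 1},{"dx": 0,"dy": 0,"dz": 0,"wx": 0,"wy": 0,"wz": 0,"fingers": 1}]'

```text
clock: 24.82
eef_pos: [472.3, -108.5, 116.9]
tool_rot: [1.57, 1.152, 1.492]
force: [0.1, -0.3, 0.2]
width: 0.2
```

Request:
servo_tool --rows '[{"dx": -0.0052,"dy": -0.0116,"dz": 0,"wx": 0,"wy": 0,"wz": 0,"fingers": 1},{"dx": -0.004,"dy": -0.009,"dz": 0,"wx": 0,"wy": 0,"wz": 0,"fingers": 1},{"dx": 0,"dy": 0,"dz": 0,"wx": 0,"wy": 0,"wz": 0,"fingers": 1},{"dx": 0,"dy": 0,"dz": 0,"wx": 0,"wy": 0,"wz": 0,"fingers": 1}]'

```text
clock: 25.32
eef_pos: [470.9, -124.9, 117.1]
tool_rot: [1.571, 1.152, 1.493]
force: [-0.3, 2.2, 0.2]
width: -0.1
```

```bash
python3 lk.py 25
python3 - <<'E'
from h import *
a=cv2.convertScaleAbs(cv2.imread('pics/w25.png')[30:100,205:315],alpha=2.2,beta=10)
cv2.imwrite('pics/w25c.png',cv2.resize(a,None,fx=5,fy=8.,interpolation=2))
E
```

```text
25.325 [ 470.91157981 -124.91144858  117.09260168] clamp [-8.64725019e-03 -8.57648823e+01] F [-0.49904445  2.17921043] 0.24173775233617345
```

View pics/w25c.png

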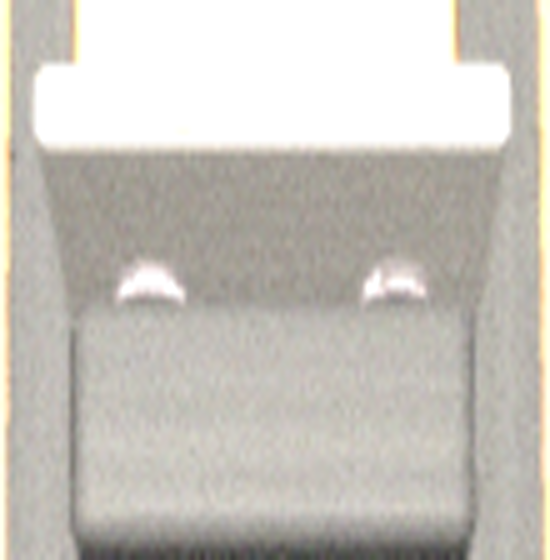

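Run:
```python
from gap import *
gap(pose()[0],48.75,68.0)
```

```text
plate rear 52.2 carr front 39.1 gap 13.1 plate face 60.2 jaw(by carriage) 61.1
```

Request:
servo_tool --rows '[{"dx": -0.0027,"dy": -0.0061,"dz": 0,"wx": 0,"wy": 0,"wz": 0,"fingers": 1},{"dx": 0,"dy": 0,"dz": 0,"wx": 0,"wy": 0,"wz": 0,"fingers": 1},{"dx": 0,"dy": 0,"dz": 0,"wx": 0,"wy": 0,"wz": 0,"fingers": 1}]'

```text
clock: 25.75
eef_pos: [470.5, -128.9, 117.2]
tool_rot: [1.572, 1.151, 1.495]
force: [0.4, 4.5, -1.4]
width: -0.0
```

```bash
python3 lk.py 26
python3 - <<'E'
from h import *
a=cv2.convertScaleAbs(cv2.imread('pics/w26.png')[25:95,205:315],alpha=2.2,beta=10)
cv2.imwrite('pics/w26c.png',cv2.resize(a,None,fx=5,fy=8.,interpolation=2))
E
```

```text
25.75 [ 470.4626186  -128.87968232  117.15009161] clamp [ -0.15184622 -89.75586458] F [0.02864934 4.48283121] -1.387086922450523
```

View pics/w26c.png

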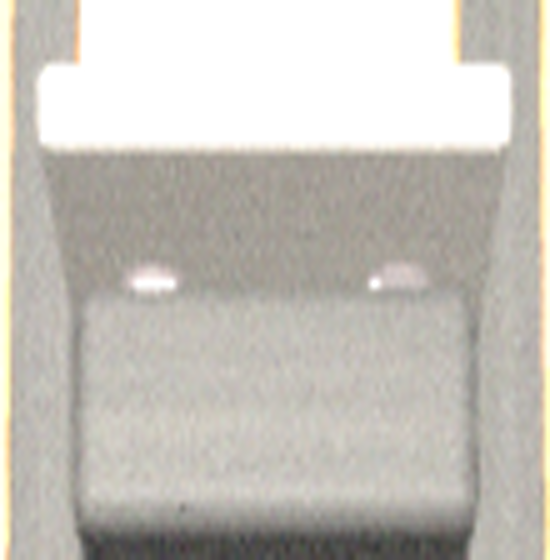

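Run:
```python
from gap import *
gap(pose()[0],43.75,61.25)
```

```text
plate rear 52.2 carr front 40.4 gap 11.8 plate face 60.2 jaw(by carriage) 62.4
```

Request:
servo_tool --rows '[{"dx": -0.0022,"dy": -0.0049,"dz": 0,"wx": 0,"wy": 0,"wz": 0,"fingers": 1},{"dx": 0,"dy": 0,"dz": 0,"wx": 0,"wy": 0,"wz": 0,"fingers": 1},{"dx": 0,"dy": 0,"dz": 0,"wx": 0,"wy": 0,"wz": 0,"fingers": 1}]'

```text
clock: 26.18
eef_pos: [470.1, -132.1, 117.3]
tool_rot: [1.573, 1.15, 1.496]
force: [0.3, 7.1, -0.6]
width: 0.3
```

```bash
python3 lk.py 27
python3 - <<'E'
from h import *
a=cv2.convertScaleAbs(cv2.imread('pics/w27.png')[20:90,205:315],alpha=2.2,beta=10)
cv2.imwrite('pics/w27c.png',cv2.resize(a,None,fx=5,fy=8.,interpolation=2))
E
```

```text
26.175 [ 470.07478205 -132.10435053  117.25570966] clamp [ -0.29114631 -93.00078334] F [-0.20147204  7.10842111] -0.6456524380275592
```

View pics/w27c.png

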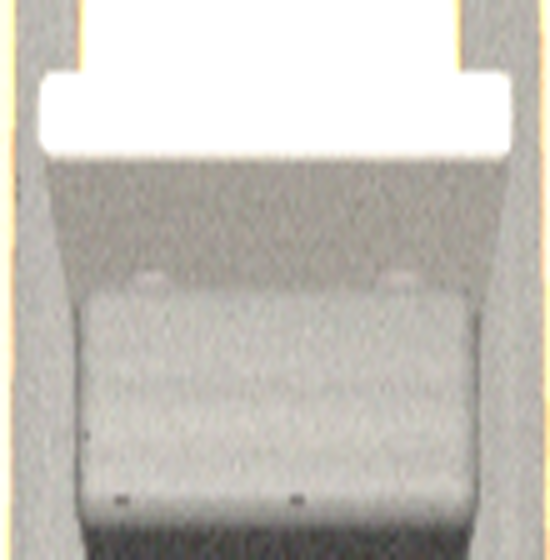

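Request:
servo_tool --rows '[{"dx": -0.0018,"dy": -0.004,"dz": 0,"wx": 0,"wy": 0,"wz": 0,"fingers": 1},{"dx": 0,"dy": 0,"dz": 0,"wx": 0,"wy": 0,"wz": 0,"fingers": 1},{"dx": 0,"dy": 0,"dz": 0,"wx": 0,"wy": 0,"wz": 0,"fingers": 1}]'

```text
clock: 26.6
eef_pos: [469.7, -134.8, 117.3]
tool_rot: [1.573, 1.149, 1.497]
force: [1.1, 8.3, -0.4]
width: -0.0
```

```bash
python3 lk.py 28
python3 - <<'E'
from gap import *
gap([470.075,-132.104,117.256],39.5,55.9)
gap([467.941,-157.737,117.738],7.9,23.4)
a=cv2.convertScaleAbs(cv2.imread('pics/w28.png')[20:90,205:315],alpha=2.2,beta=10)
cv2.imwrite('pics/w28c.png',cv2.resize(a,None,fx=5,fy=8.,interpolation=2))
snap('side','d28',(210,130,320,245),5);snap('scene','s28',(235,115,350,230),5)
E
```

```text
26.6 [ 469.74923804 -134.80731499  117.31913113] clamp [ -0.40836206 -95.72075692] F [0.45988625 8.32935682] -0.4469478629923722
plate rear 52.5 carr front 41.6 gap 11.0 plate face 60.5 jaw(by carriage) 63.6
plate rear 51.8 carr front 41.6 gap 10.2 plate face 59.8 jaw(by carriage) 63.6
```

View pics/w28c.png

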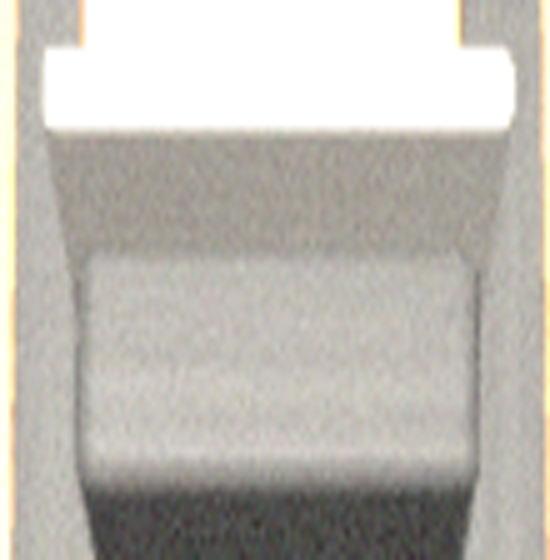

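View pics/s28.png

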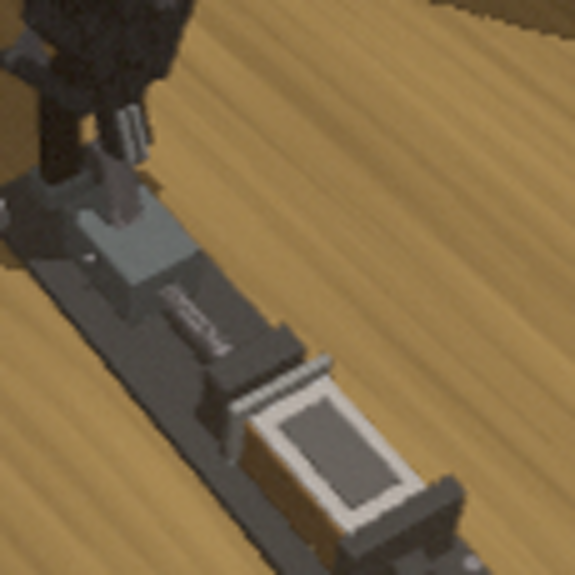

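View pics/w28.png

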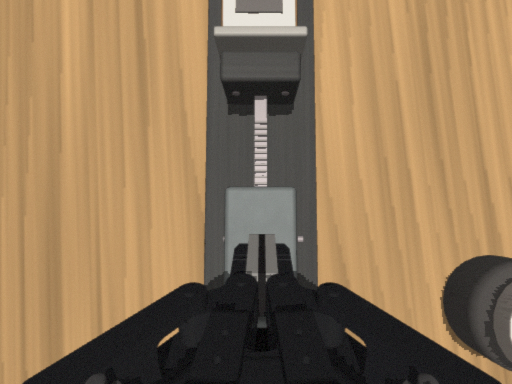

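Run:
```python
from gap import *
gap(pose()[0],36.4,51.9)
```

```text
plate rear 52.3 carr front 42.0 gap 10.3 plate face 60.3 jaw(by carriage) 64.0
```

Request:
servo_tool --rows '[{"dx": -0.0012,"dy": -0.0027,"dz": 0,"wx": 0,"wy": 0,"wz": 0,"fingers": 1},{"dx": 0,"dy": 0,"dz": 0,"wx": 0,"wy": 0,"wz": 0,"fingers": 1},{"dx": 0,"dy": 0,"dz": 0,"wx": 0,"wy": 0,"wz": 0,"fingers": 1}]'

```text
clock: 27.12
eef_pos: [469.5, -136.5, 117.4]
tool_rot: [1.574, 1.148, 1.498]
force: [1.2, 8.8, -1.0]
width: 0.1
```

```bash
python3 lk.py 29
python3 - <<'E'
from gap import *
a=cv2.convertScaleAbs(cv2.imread('pics/w29.png')[20:90,205:315],alpha=2.2,beta=10)
cv2.imwrite('pics/w29c.png',cv2.resize(a,None,fx=5,fy=8.,interpolation=2))
# sub-pixel edges: mean column profile for free (w17) and later frames
for n in ('w17','w24','w25','w26','w27','w28','w29'):
    g=cv2.cvtColor(cv2.imread(f'pics/{n}.png'),cv2.COLOR_BGR2GRAY)[:,228:238].mean(1)*0.5+cv2.cvtColor(cv2.imread(f'pics/{n}.png'),cv2.COLOR_BGR2GRAY)[:,244:276].mean(1)*0.5
    d=np.diff(g[:130]); r=int(np.argmin(d)); print(n,'rear edge',r,np.round(g[r-1:r+2]),'profile',np.round(g[r+8:r+28]).astype(int))
E
```

```text
27.125 [ 469.51347226 -136.51044515  117.35273845] clamp [ -0.51277049 -97.43695526] F [0.49397372 8.89612314] -1.008503541741925
w17 rear edge 68 [229. 213. 136.] profile [189 193 194 196 197 184 157 127  85  70  68  68  67  67  67  67  67  67
  67  69]
w24 rear edge 53 [230. 223. 177.] profile [178 151 116  77  69  70  69  69  68  68  68  69  68  69  69  69  79  97
 103  97]
w25 rear edge 47 [162. 132.  96.] profile [ 67  68  68  67  67  69  67  71  79  96 103  84  69  73  78  82  82  83
  83  83]
w26 rear edge 42 [162. 134.  99.] profile [67 67 68 67 67 68 68 68 74 79 95 76 76 81 81 82 83 83 82 82]
w27 rear edge 38 [161. 133.  98.] profile [67 67 68 68 67 67 68 67 71 72 74 79 81 81 81 82 82 82 83 85]
w28 rear edge 25 [229. 225. 184.] profile [179 155 125  90  70  68  68  68  68  68  68  67  68  68  67  68  69  67
  70  75]
w29 rear edge 23 [228. 225. 184.] profile [177 152 121  84  70  68  68  67  67  68  67  67  68  68  67  67  68  69
  75  80]
```

View pics/w29c.png

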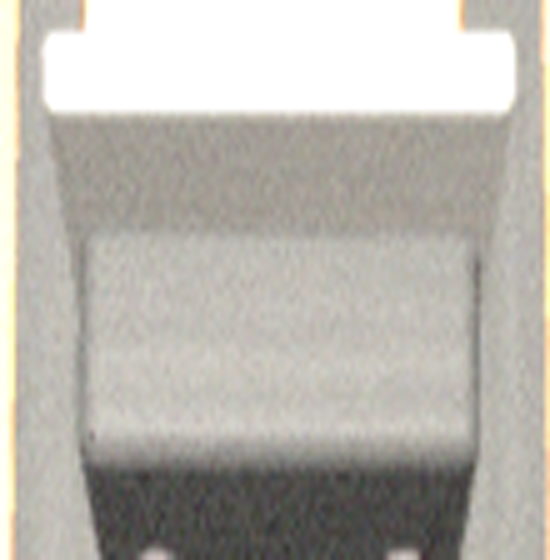

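Request:
servo_tool --rows '[{"dx": -0.0011,"dy": -0.0025,"dz": 0,"wx": 0,"wy": 0,"wz": 0,"fingers": 1},{"dx": 0,"dy": 0,"dz": 0,"wx": 0,"wy": 0,"wz": 0,"fingers": 1},{"dx": 0,"dy": 0,"dz": 0,"wx": 0,"wy": 0,"wz": 0,"fingers": 1},{"dx": 0,"dy": 0,"dz": 0,"wx": 0,"wy": 0,"wz": 0,"fingers": 1}]'

```text
clock: 27.68
eef_pos: [469.3, -138.1, 117.4]
tool_rot: [1.575, 1.148, 1.499]
force: [1.6, 9.9, -1.1]
width: 0.3
```

```bash
python3 lk.py 30
python3 - <<'E'
from gap import *
gap([469.513,-136.51,117.353],34.1,49.1)
a=cv2.convertScaleAbs(cv2.imread('pics/w30.png')[20:90,205:315],alpha=2.2,beta=10)
cv2.imwrite('pics/w30c.png',cv2.resize(a,None,fx=5,fy=8.,interpolation=2))
f=[]
for k in range(8):
    ctrl.get_image('side'); f.append((E@ctrl.read_state()['force'][:2])[1])
print(np.round(f,1),np.mean(f))
snap('scene','s30',(235,115,350,230),5);snap('side','d30')
E
```

```text
27.675 [ 469.27700715 -138.11537947  117.39348563] clamp [ -0.62540968 -99.05530081] F [0.87110068 9.99567776] -1.1176574650782816
plate rear 52.5 carr front 42.6 gap 9.9 plate face 60.5 jaw(by carriage) 64.6
[10.4  9.2 10.   9.7  9.6  8.9  9.1  9.7] 9.575039868361547
```

View pics/w30c.png

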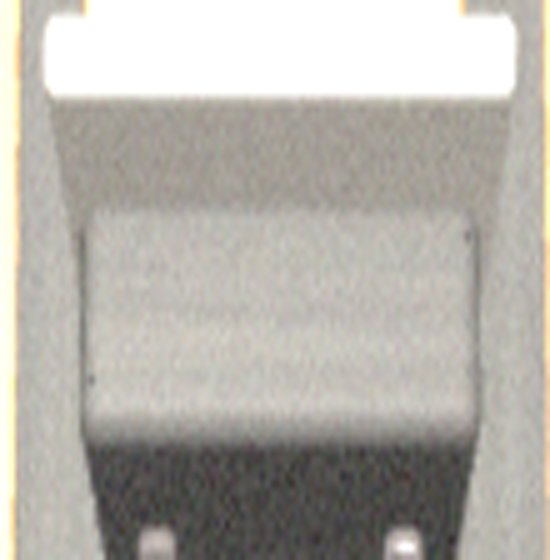

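View pics/d30.png

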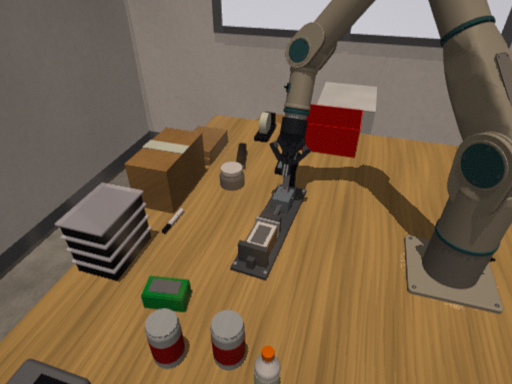

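The gap now reads about 9.2 mm against 15.5 when free, which is about 6.3 mm compression. The steady 9.6 N, pressed near the blade's top, implies about 5.5 mm. Those bracket the 6 mm target and are stable, so I'm handing in.

Run:
```python
from gap import *
gap(pose()[0],32.1,46.0)
print(ctrl.finish_job())
```

```text
plate rear 52.5 carr front 43.4 gap 9.0 plate face 60.5 jaw(by carriage) 65.4
the job is handed in; nothing more can be done
None
```

I stood the white-lidded brown meal box on the clamp bed between the plate and the stop, and let go of it. I then pumped the trigger by pushing the blade's jaw-side face with shut fingers. I handed in at about 28 s with the trigger still held mid-stroke. The last pictures show the box flat and square against the stop, and the bystanders in view look unmoved.

- **Squeeze from the picture:** the plate face is at clamp y of about 60, so the box is on the stop. The plate-to-carriage gap reads 9.0 mm against 15.5 mm when free, so the springs are squeezed about 6.5 mm.
- **Squeeze from the force:** a steady 9.6 N near the blade's top implies about 5.5 mm. The two readings disagree by about 1 mm, but they bracket the 6 mm target and are well under the 12 mm limit.
- **Free-gap reading:** it is 3.5 mm above the stated 12 mm, so I used it only as a zero.
- **Jaw and trigger:** the jaw slipped back 5–7 mm on the first, faster trigger returns, so I returned more slowly. One earlier stroke seemed to reach the trigger's end stop a little short of the target (about 13 N), so I released it and took a fresh stroke.

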